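Put the drilling kit back in its fitted tool tray

TASK

The drilling kit has been left strewn about beside the vise. Put its four pieces - the beech packing block, the tin of cutting paste, the centre punch and the hex key - back into the tool tray on the left, each lying flat on the bottom of the insert whose recess has its outline, and leave the file and the aluminium offcut where they lie.

Things in the scene. Friction and masses are not known exactly. Their poses are not given: they have to be found in the camera images.
- packing_block: beech packing block, brown wood with a few drilled holes, 62 mm (own x) x 110 mm (own y) x 38 mm high, lying flat. Origin: centre of its underside, z up. Grip it across the 62 mm. About 0.16 kg. Between kit and tray stands the bench vise, 140 mm high, at x 0.19 to 0.44 m, y -0.09 to 0.03 m. Wall cabinets hang from z 0.45 m up at x over 0.68 m, and at y over 0.22 m at x over 0.54 m.
- paste_tin: closed round tin of cutting paste, blue with a grey lid, 66 mm diameter, 32 mm high, standing upright. Origin: centre of its underside, z up; its yaw means nothing. About 0.16 kg. (A like tin by the drawer cabinet far left is not meant.)
- centre_punch: dark steel centre punch, 9 mm thick (own x and z) and 106 mm long along its own y, lying flat. Origin: centre of its underside, z up. About 0.06 kg. An open cabinet door hangs from z 0.45 m up along the line from (x, y) = (0.66, -0.26) to (0.26, -0.48) m.
- hex_key: black L-shaped hex key, 9 mm thick, lying flat. Origin: centre of the underside of its 32 x 114 mm outline, z up. The long leg lies at own x -16 to -8 mm and runs along own y from -57 to 57 mm; the short leg lies at own y -57 to -49 mm and runs from the long leg to own x 16 mm. Grip the long leg near own (x, y) = (-12, 0) mm. About 0.04 kg.
- insert_rect: insert with the rectangular recess, 124 mm (x) by 76 mm (y), for the packing block. Fixed plastic plate, 144 (x) by 94 mm (y), one of four side by side along y in a low tray. Origin: centre of its underside, z up, recess centred on it; light recess floor 3 mm, dark top face and tray rim 13 mm above it. A finger trough of the same depth, x -25 to 25 mm, crosses it along y.
- insert_round: insert with the round recess, 80 mm diameter, for the tin. Fixed plastic plate, 144 (x) by 94 mm (y), one of four side by side along y in a low tray. Origin: centre of its underside, z up, recess centred on it; light recess floor 3 mm, dark top face and tray rim 13 mm above it. A finger trough of the same depth, x -25 to 25 mm, crosses it along y.
- insert_straight: insert with the narrow straight recess, 120 mm (x) by 23 mm (y), for the centre punch. Fixed plastic plate, 144 (x) by 94 mm (y), one of four side by side along y in a low tray. Origin: centre of its underside, z up, recess centred on it; light recess floor 3 mm, dark top face and tray rim 13 mm above it. A finger trough of the same depth, x -25 to 25 mm, crosses it along y.
- insert_angled: insert with the L-shaped recess, for the hex key: its outline and 7 mm of room all round. The key is home with its origin over the insert's origin, its own y along the insert's +x and its own x along the insert's -y (long leg at insert y 8 to 16 mm, short leg at insert x -57 to -49 mm); it goes in no other way. Plate, heights and trough as for insert_rect.
- alu_block: bystander: square aluminium bar offcut, 36 x 108 (own y) x 36 mm, loose, behind the kit. Origin: centre of its underside.
- flat_file: bystander: steel flat file, 22 x 250 (own y) x 5 mm, loose, at the right of the kit. Origin: centre of the underside of its outline.

How it is judged:
By the outcome, as a careful person would: the job done as asked, in the order asked, and still so for the second after the job is handed in, with the robot touching nothing.
It also fails if it takes over 99 s, if anything falls off the work surface, if the arm or the gripper's body presses on something with over 40 N, if the wrist force passes 120 N, or if a joint passes its speed limit or range.

ROBOT

A 6-joint arm with a two-finger parallel gripper is mounted at the origin on a cart in front of the work surface, level with it; the furniture and walls round the work are solid. World frame = base frame: x ahead of the robot, y to its left, z up, the work surface at z = 0. Lengths are in mm, angles in rad, forces in N, time in s.
With the tool pointing down it reaches from about 275 to 750 mm from the base axis. Payload 10.2 kg.
Tool frame: the origin (TCP) lies midway between the tips of the shut fingers; the grasp point (between the pads) lies grasp_offset behind it (grasp_offset is the distance from the TCP to the grasp point, in mm); x points along the fingers, z is the direction in which the jaws open and shut, and the axes are right-handed (so a half turn about x gives the same grasp; the last joint's range is limited). The gripper opens to 85 mm and grips with 20 to 120 N. Pads are 22 mm wide; open, the fingers measure 114 mm over their backs; the gripper's body (76 mm by 85 mm) begins 54 mm behind the grasp point. The pads swing forward as they close: fully open they stand 13 mm farther back than shut.
Start: joints at [0.964, 0.313, 1.498, -0, 1.331, -0.223], TCP at [196.597, 486.807, 231.294] pointing down, gripper open.
Joint ranges: [-2.94, 2.94], [-0.97, 2.17], [0.19, 2.56], [-1.23, 4.37], [0.02, 3.11], [-2.88, 2.88]. Speed limits (rad/s): [2.39, 2.39, 3.01, 3.14, 3.14, 3.14].

INTERFACE

Orientations are given as a unit quaternion [w, x, y, z].
In Python, from rig import sense, capture, calibration, finish_job, grasp_offset gives the robot as it stands.
- The arm moves only by the shell command python3 -m jog 'ROWS' [FORCE]. ROWS is JSON, a list of rows, each an object with "linear": the shift along the tool's x, y, z scaled (see below), a list of three; "rotation": the turn, a rotation vector about the tool's x, y, z scaled (see below), a list of three; "grip": the finger opening in mm, from 0 to 85.4. A call has 1 to 20 rows; each row is the pose to reach, as a shift and turn from the pose measured when the call began, along the tool's axes at that moment; what a row does not reach only later rows make up. The controller multiplies each number of a shift by 0.3 m and each number of a turn by 0.5 rad. A row lasts 1/12 s, in which the tool goes at most 41.7 mm and 7.16 degrees, less where a joint would pass 70% of its speed; a pose out of reach is approached as far as the arm can. A call with a number of a shift or a turn outside -1 to 1 is refused whole. A call with a gripper value outside its range is refused whole. The fingers move at their own pace and stop on an object; FORCE is the grip in N (left out, the last holds). Time passes only in rows, so rows that repeat a pose let the fingers close. It gives the time, the measured TCP pose, the force and the opening at its end, in the units of the state.
- sense(): the state, without advancing time (a new reading comes with each control period).
- capture(name): name is "scene" or "top" or "wrist"; returns (picture, depth): 400x640x3 uint8, red, green, blue; 400x640 float32, mm along the optical axis (not along the pixel's ray), 0 where there is no reading.
- calibration(name): a dict with "intrinsics" (3x3 intrinsics, pixels), "world_from_camera" (4x4, takes a point from camera to world coordinates). Camera axes: x right, y up, looking along -z (the intrinsics and any distortion apply to the point x, -y, -z); pixel columns grow to the right and rows downward; lengths in mm; the calibration is good to about 2 mm. A picture is of the moment at which its call begins: read the wrist's pose just before it. calibration takes no time and is no camera call; for the wrist camera it gives the pose at the moment of the call.
- finish_job(): hands the job in, once; it reports no verdict.
The state is a dict: "time_s": time; "joints": joint angles; "dq": joint speeds; "tau": joint torques, N m; "eef_pos": TCP position; "ee_rot": TCP orientation; "force": force on the tool from outside, world axes, zero at the start; "wrist_torque": the same for the moment, N m; "grip_width": opening from 0.0 (shut) to 1.0 (fully open).
Only numpy, scipy, OpenCV 4.12 (cv2) and the standard library are available. Lean on these libraries where they do the work, as an engineer would, in place of code of your own. Each camera call takes 0.05 s, during which the arm holds its last target.

## Working session

There is one attempt and no reset: what is moved stays moved. The work goes in short steps, Python scripts to look and compute and a shell command to move; the robot and the scene stay as the last step left them, time stands still between calls to the robot, and variables do not carry over. Pictures are saved under pics/ and viewed, and the job is handed in when it is done.

```bash
ls; mkdir -p pics; python3 - <<'E'
from rig import sense, capture, calibration, grasp_offset
import cv2, numpy as np
s=sense(); print(s, grasp_offset)
for n in ["scene","top","wrist"]:
    c=calibration(n); print(n,c)
    p,d=capture(n); cv2.imwrite(f"pics/{n}0.png",p[:,:,::-1]); np.savez(f"{n}0.npz",p=p,d=d,K=c["intrinsics"],T=c["world_from_camera"])
E
```

```text
pics
{'time_s': 0.0, 'joints': array([ 9.63593799e-01,  3.13431815e-01,  1.49844364e+00, -3.88111366e-05,
        1.33103168e+00, -2.23411300e-01]), 'dq': array([ 0.00084462, -0.00033294,  0.00153204,  0.00025776,  0.00204737,
       -0.00019513]), 'tau': array([ 2.01480134e-04, -4.12270725e+01, -2.59739524e+01, -1.57718373e-04,
        4.25507053e-03,  1.94301117e-05]), 'eef_pos': array([196.44820735, 486.56929673, 230.74192495]), 'ee_rot': array([ 0.58575186, -0.39564535,  0.58660876,  0.39528431]), 'force': array([-0.10712094,  0.41873676, -1.3742326 ]), 'wrist_torque': array([ 0.02945886, -0.0007355 ,  0.00999889]), 'grip_width': 0.9997938651963999} 18.700000000000003
scene {'intrinsics': array([[520.80754948,   0.        , 314.28705905],
       [  0.        , 520.80754948, 190.54989086],
       [  0.        ,   0.        ,   1.        ]]), 'world_from_camera': array([[-7.38659867e-01,  3.79013076e-01, -5.57432229e-01,
        -2.85778009e+02],
       [-6.74050639e-01, -4.22804455e-01,  6.05716212e-01,
         9.44245914e+02],
       [-6.11046463e-03,  8.23155806e-01,  5.6778268
[... 495 characters left out ...]
.27118689e-03,  6.41757114e-02,  9.97918910e-01,
         1.28153765e+03],
       [ 0.00000000e+00,  0.00000000e+00,  0.00000000e+00,
         1.00000000e+00]])}
wrist {'intrinsics': array([[343.32104074,   0.        , 319.44926621],
       [  0.        , 343.32104074, 195.90026955],
       [  0.        ,   0.        ,   1.        ]]), 'world_from_camera': array([[ 3.74774284e-01, -8.81007837e-01, -2.88737645e-01,
         1.21198225e+02],
       [ 9.27115839e-01,  3.55908358e-01,  1.17411506e-01,
         5.17101920e+02],
       [-6.76315492e-04, -3.11696057e-01,  9.50181620e-01,
         3.73190795e+02],
       [ 0.00000000e+00,  0.00000000e+00,  0.00000000e+00,
         1.00000000e+00]])}
```

View pics/scene0.png

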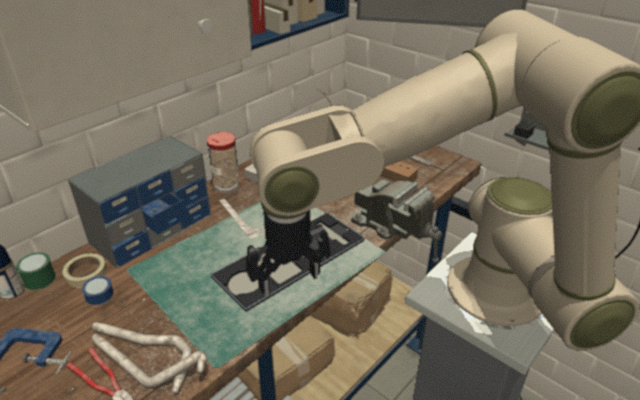

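View pics/top0.png

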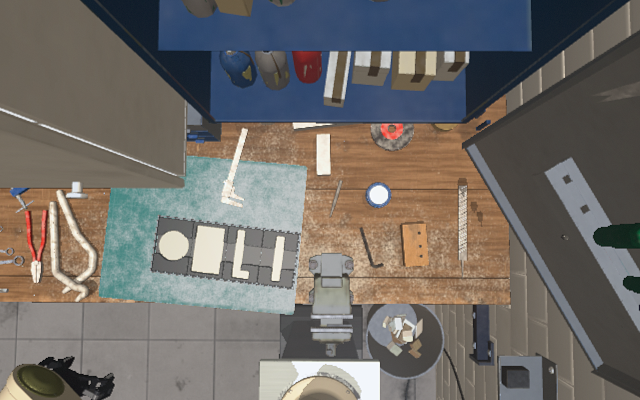

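View pics/wrist0.png

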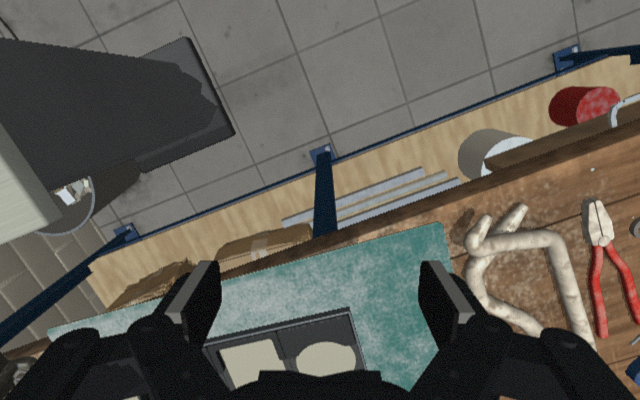

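The scene view shows the tray on the mat. In the top view, from left to right, the inserts are round (173,246), rect (208,250), angled (242,255) and straight (278,258). The hex key is at (370,248), the block at (415,245), the tin at (378,195), the punch at (336,197), the file at (462,220) and the alu offcut at (323,155). Next I'll zoom in and check the depth.

```bash
cat > h.py <<'E'
import numpy as np, cv2
def ray(K,T,u,v,z):
    u=np.atleast_1d(np.asarray(u,float));v=np.atleast_1d(np.asarray(v,float))
    d=np.stack([(u-K[0,2])/K[0,0],-(v-K[1,2])/K[1,1],-np.ones_like(u)],1)@T[:3,:3].T
    o=T[:3,3]; t=(z-o[2])/d[:,2]
    return o+t[:,None]*d
def proj(K,T,P):
    P=np.atleast_2d(P); c=(P-T[:3,3])@T[:3,:3]
    return np.stack([K[0,0]*c[:,0]/-c[:,2]+K[0,2],K[1,1]*-c[:,1]/-c[:,2]+K[1,2]],1)
def cloud(K,T,d):
    v,u=np.mgrid[:d.shape[0],:d.shape[1]]
    P=np.stack([(u-K[0,2])/K[0,0]*d,-(v-K[1,2])/K[1,1]*d,-d],-1)
    return P@T[:3,:3].T+T[:3,3]
def L(f):
    z=np.load(f); return z['p'],z['d'],z['K'],z['T']
E
python3 - <<'E'
from h import *
p,d,K,T=L("top0.npz"); b=p[:,:,::-1]
cv2.imwrite("pics/k.png",cv2.resize(b[130:290,300:480],None,fx=4,fy=3.75*4/3.75,interpolation=cv2.INTER_CUBIC)[:600])
cv2.imwrite("pics/t.png",cv2.resize(b[205:295,145:305],None,fx=5,fy=5,interpolation=cv2.INTER_CUBIC))
C=cloud(K,T,d)
for n,u,v in [("blk",408,245),("tin",378,195),("mat",260,200),("table",420,200),("floor rect",208,250),("round",173,246),("dark",190,225),("alu",323,155),("file",462,220)]:
    print(n,C[v,u].round(1),p[v,u])
E
```

```text
blk [ 458.4 -230.1   40.3] [203 147  96]
tin [ 588.5 -152.9   37.6] [243 246 248]
mat [575.8 160.4   8.2] [179 190 190]
table [ 578.4 -270.6   -0.9] [132  95  65]
floor rect [441.5 297.4   8.9] [235 229 213]
round [451.5 392.4   5.4] [228 224 205]
dark [507.8 345.7  13.8] [104 104 104]
alu [693.7  -8.3  37.2] [244 239 227]
file [ 524.8 -380.8    6.8] [220 206 193]
```

View pics/k.png

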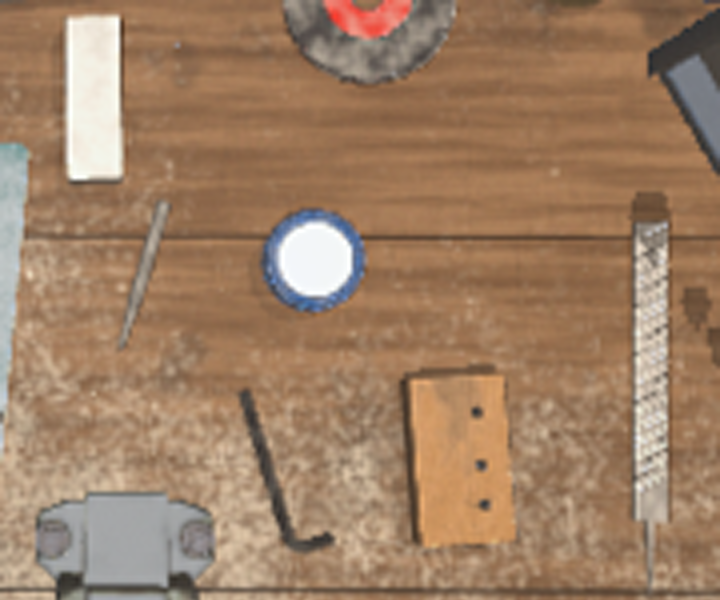

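View pics/t.png

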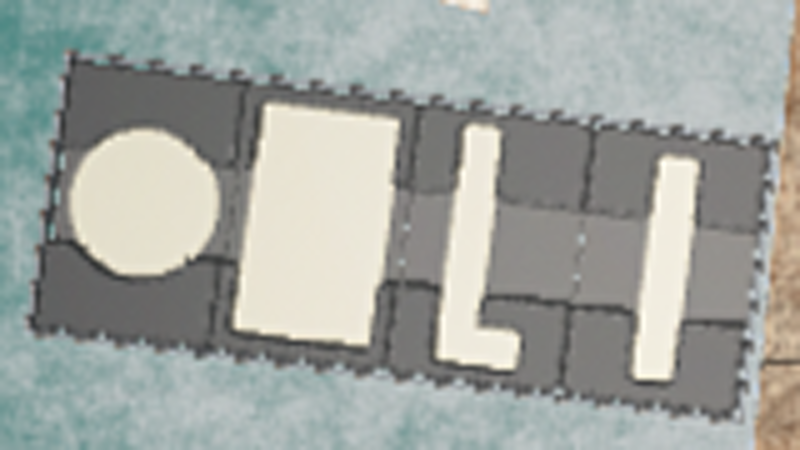

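The zoom shows every piece and recess cleanly. The L recess has its short leg at the bottom right, the same handedness as the key. Next I'll measure poses with masks.

```bash
cat > m.py <<'E'
from h import *
p,d,K,T=L("top0.npz"); C=cloud(K,T,d)
hsv=cv2.cvtColor(p,cv2.COLOR_RGB2HSV).astype(int); r,g,b=[p[...,i].astype(int) for i in range(3)]
def comp(mask,seed,box):
    u0,v0,u1,v1=box; m=np.zeros(mask.shape,np.uint8); m[v0:v1,u0:u1]=mask[v0:v1,u0:u1]
    n,l,st,c=cv2.connectedComponentsWithStats(m,connectivity=8)
    i=1+np.argmax(st[1:,4]); return (l==i).astype(np.uint8)
def pts(m,z):
    v,u=np.nonzero(m); return ray(K,T,u,v,z)
def rect(m,z):
    P=pts(m,z)[:,:2]; q=cv2.minAreaRect(P.astype(np.float32)); c=P.mean(0)
    w,V=np.linalg.eigh(np.cov(P.T)); a=V[:,1]; a=a if a[0]>0 else -a
    return f"n {len(P)} mean {c.round(1)} rect {np.round(q[0],1)} size {np.round(q[1],1)} long-axis yaw {np.degrees(np.arctan2(a[1],a[0])):.1f} z {np.median(C[m>0][:,2]):.1f}"
V=hsv[...,2];S=hsv[...,1];H=hsv[...,0]
light=(V>185)&(S<60)
print("rect",rect(comp(light,0,(185,215,228,285)),3))
print("round",rect(comp(light,0,(150,215,192,275)),3))
print("L",rect(comp(light,0,(228,220,262,285)),3))
print("str",rect(comp(light,0,(262,220,292,285)),3))
tray=(V<140)&(S<40)
print("tray",rect(comp(tray|light,0,(148,210,302,292)),13))
blk=(r>150)&(b<130)&(r-b>70)
print("blk",rect(comp(blk,0,(395,215,435,275)),38))
tin=((b>r+20)|((V>215)))&(np.hypot(*(np.indices(V.shape)-np.array([195,378])[:,None,None]))<20)
print("tin",rect(comp(tin,0,(360,178,396,212)),32))
key=(V<75)
print("key",rect(comp(key,0,(356,225,386,270)),9))
pun=(S<60)&(V>70)
m=comp((S<75),0,(326,176,345,222)); print("pun",rect(m,7))
print("alu",rect(comp(light,0,(312,130,335,180)),36))
print("file",rect(comp((S<70)&(V>120),0,(452,180,475,270)),5))
for i,n in enumerate(["key","pun"]):
    m=comp(key,0,(356,225,386,270)) if i==0 else m
    im=p[:,:,::-1].copy(); im[m>0]=(0,0,255)
    bx=(356,225,386,270) if i==0 else (320,170,350,225)
    cv2.imwrite(f"pics/m{n}.png",cv2.resize(im[bx[1]:bx[3],bx[0]:bx[2]],None,fx=8,fy=8,interpolation=0))
E
python3 m.py
```

```text
rect n 1262 mean [442.7 298.9] rect [442.7 298.5] size [ 75.8 122.3] long-axis yaw -7.4 z 5.9
round n 671 mean [453.7 392.1] rect [454.1 391.9] size [74.8 78.2] long-axis yaw 76.3 z 6.0
L n 428 mean [424.  214.9] rect [431.5 207.2] size [ 42.6 127.3] long-axis yaw -0.1 z 5.9
str n 368 mean [420.2 111.7] rect [420.4 111.8] size [ 23.6 118.4] long-axis yaw -6.8 z 6.0
tray n 8721 mean [444.5 244.7] rect [441.1 249.5] size [214.4 400.9] long-axis yaw -88.4 z 8.3
blk n 1018 mean [ 461.4 -251.1] rect [ 462.7 -260.5] size [113.9  83.8] long-axis yaw -3.6 z 38.5
tin n 474 mean [ 590.  -153.8] rect [ 589.  -153.6] size [63.2 63.5] long-axis yaw -69.1 z 32.1
key n 19 mean [ 421.7 -133.5] rect [ 420.4 -134.3] size [27.4  4.9] long-axis yaw 17.3 z 9.9
pun n 117 mean [587.9 -43.1] rect [582.7 -41.3] size [  9.5 101.4] long-axis yaw -16.4 z 8.5
alu n 545 mean [696.1  -8.4] rect [696.7  -8.2] size [106.6  36.9] long-axis yaw 0.8 z 36.4
file n 649 mean [ 514.5 -381.7] rect [ 506.9 -381. ] size [ 21.5 224.7] long-axis yaw -0.8 z 5.3
```

The recess centres fit a line spaced 94 mm apart at yaw about -7°, and the sizes check out. The block and key masks need fixing, since the block came out 84 mm wide where it should be 62.

```bash
cat > m2.py <<'E'
from m import *
print('-----')
m=comp((C[...,2]>24)&(d>0),0,(390,215,440,275)); print("blk depth",rect(m,38))
m=comp((C[...,2]>20)&(d>0),0,(355,175,400,215)); print("tin depth",rect(m,32))
for t in (85,95,105):
    m=comp((V<t),0,(357,226,386,270)); print("key",t,rect(m,9))
from h import *
im=p[:,:,::-1].copy(); im[m>0]=(0,0,255); cv2.imwrite("pics/mk.png",cv2.resize(im[220:275,350:390],None,fx=8,fy=8,interpolation=0))
for n,bx in dict(mat=(240,195,300,215),table=(340,215,360,250),table2=(420,205,450,270),dark=(160,220,168,225),str=(272,240,282,275),rect=(200,235,216,270)).items():
    print(n, np.median(C[bx[1]:bx[3],bx[0]:bx[2],2]).round(1))
from rig import sense
from scipy.spatial.transform import Rotation as R
q=sense()['ee_rot']; M=R.from_quat([q[1],q[2],q[3],q[0]]).as_matrix(); print(M.round(3))
Tw=np.load("wrist0.npz")['T']; print("cam in tool",(M.T@(Tw[:3,3]-sense()['eef_pos'])).round(1))
E
python3 m2.py
```

```text
rect n 1262 mean [442.7 298.9] rect [442.7 298.5] size [ 75.8 122.3] long-axis yaw -7.4 z 5.9
round n 671 mean [453.7 392.1] rect [454.1 391.9] size [74.8 78.2] long-axis yaw 76.3 z 6.0
L n 428 mean [424.  214.9] rect [431.5 207.2] size [ 42.6 127.3] long-axis yaw -0.1 z 5.9
str n 368 mean [420.2 111.7] rect [420.4 111.8] size [ 23.6 118.4] long-axis yaw -6.8 z 6.0
tray n 8721 mean [444.5 244.7] rect [441.1 249.5] size [214.4 400.9] long-axis yaw -88.4 z 8.3
blk n 1018 mean [ 461.4 -251.1] rect [ 462.7 -260.5] size [113.9  83.8] long-axis yaw -3.6 z 38.5
tin n 474 mean [ 590.  -153.8] rect [ 589.  -153.6] size [63.2 63.5] long-axis yaw -69.1 z 32.1
key n 19 mean [ 421.7 -133.5] rect [ 420.4 -134.3] size [27.4  4.9] long-axis yaw 17.3 z 9.9
pun n 117 mean [587.9 -43.1] rect [582.7 -41.3] size [  9.5 101.4] long-axis yaw -16.4 z 8.5
alu n 545 mean [696.1  -8.4] rect [696.7  -8.2] size [106.6  36.9] long-axis yaw 0.8 z 36.4
file n 649 mean [ 514.5 -381.7] rect [ 506.9 -381. ] size [ 21.5 224.7] long-axis yaw -0.8 z 5.3
-----
blk depth n 1044 mean [ 459.1 -248.3] rect [ 459.3 -248. ] size [109.7  64.3] long-axis yaw 4.1 z 38.5
tin depth n 493 mean [ 589.9 -155. ] rect [ 589.  -156.2] size [63.4 63.2] long-axis yaw -31.8 z 32.2
key 85 n 29 mean [ 419.9 -134.5] rect [ 419.9 -134.5] size [33.4  5.1] long-axis yaw 17.1 z 9.9
key 95 n 117 mean [ 442.6 -130.9] rect [ 447.4 -127.2] size [113.9  26.6] long-axis yaw 24.0 z 9.1
key 105 n 136 mean [ 442.8 -130.5] rect [ 448.3 -127.3] size [114.9  27.9] long-axis yaw 23.0 z 8.8
mat 4.1
table 0.6
table2 1.4
dark 16.1
str 6.5
rect 6.0
[[-0.001 -0.927  0.374]
 [-0.001  0.374  0.927]
 [-1.     0.    -0.001]]
cam in tool [-1.423e+02  8.120e+01 -1.000e-01]
```

The block is at (459,-248) with its long axis at 4°, and its size is right at 110x64. The tin is at (589,-155), the key outline at (448,-127), and the recess floors at z≈6. I'll write a helper that turns targets into move units.

```bash
cat > plan.py <<'E'
import sys,numpy as np
from rig import sense
from scipy.spatial.transform import Rotation as R
# args: x y z jawdeg [x y z jawdeg ...] -> units from the present pose
s=sense(); q=s['ee_rot']; r=R.from_quat([q[1],q[2],q[3],q[0]]); M=r.as_matrix(); p=s['eef_pos']
jaw=np.degrees(np.arctan2(M[1,2],M[0,2]))
print("t",round(s['time_s'],2),"pos",p.round(1),"jaw",jaw.round(1),"grip",round(s['grip_width']*85.4,1),"F",s['force'].round(1),"j",s['joints'].round(2))
a=[float(v) for v in sys.argv[1:]]
for i in range(0,len(a),4):
    x,y,z,j=a[i:i+4]
    j=jaw+(j-jaw+90)%180-90 if len(sys.argv)<99 else j
    tz=np.array([np.cos(np.radians(j)),np.sin(np.radians(j)),0]); tx=np.array([0,0,-1.]); ty=np.cross(tz,tx)
    D=R.from_matrix(M.T@np.stack([tx,ty,tz],1)).as_rotvec()
    print(a[i:i+4],"linear",((M.T@(np.array([x,y,z])-p))/300).round(4).tolist(),"rotation",(D/0.5).round(3).tolist())
E
python3 plan.py 330 220 231 94 400 20 231 94
```

```text
t 0.15 pos [196.5 486.7 230.9] jaw 68.0 grip 85.7 F [-0.  -0.7  0.8] j [ 0.96  0.31  1.5  -0.    1.33 -0.22]
[330.0, 220.0, 231.0, 94.0] linear [0.0001, -0.7455, -0.6575] rotation [-0.907, -0.002, -0.001]
[400.0, 20.0, 231.0, 94.0] linear [0.0005, -1.2115, -1.1884] rotation [-0.907, -0.002, -0.001]
```

```bash
python3 -m jog '[{"linear":[0,-0.37,-0.33],"rotation":[-0.45,0,0],"grip":85},{"linear":[0,-0.745,-0.6575],"rotation":[-0.907,0,0],"grip":85},{"linear":[0,-0.745,-0.6575],"rotation":[-0.907,0,0],"grip":85},{"linear":[0,-0.745,-0.6575],"rotation":[-0.907,0,0],"grip":85},{"linear":[0,-0.745,-0.6575],"rotation":[-0.907,0,0],"grip":85},{"linear":[0,-0.745,-0.6575],"rotation":[-0.907,0,0],"grip":85},{"linear":[0,-0.745,-0.6575],"rotation":[-0.907,0,0],"grip":85},{"linear":[0,-0.745,-0.6575],"rotation":[-0.907,0,0],"grip":85},{"linear":[0,-0.745,-0.6575],"rotation":[-0.907,0,0],"grip":85},{"linear":[0,-0.745,-0.6575],"rotation":[-0.907,0,0],"grip":85}]'; python3 plan.py 400 -50 231 94 459 -248 120 94
```

```text
time_s: 0.98
eef_pos: [330.2, 219.3, 231.0]
ee_rot: [0.483, -0.516, 0.483, 0.516]
force: [-0.3, -0.5, 0.6]
grip_width: 0.995
t 0.98 pos [330.2 219.3 231. ] jaw 93.8 grip 84.9 F [-0.3 -0.5  0.6] j [ 0.29  0.02  1.84 -0.    1.27 -1.35]
[400.0, -50.0, 231.0, 94.0] linear [0.0004, -0.1722, -0.9112] rotation [-0.006, -0.001, -0.001]
[459.0, -248.0, 120.0, 94.0] linear [0.3706, -0.3247, -1.5827] rotation [-0.006, -0.001, -0.001]
```

```bash
python3 -m jog '[{"linear":[0,-0.17,-0.91],"rotation":[0,0,0],"grip":85},{"linear":[0,-0.17,-0.91],"rotation":[0,0,0],"grip":85},{"linear":[0,-0.17,-0.91],"rotation":[0,0,0],"grip":85},{"linear":[0,-0.17,-0.91],"rotation":[0,0,0],"grip":85},{"linear":[0,-0.17,-0.91],"rotation":[0,0,0],"grip":85},{"linear":[0,-0.17,-0.91],"rotation":[0,0,0],"grip":85},{"linear":[0,-0.17,-0.91],"rotation":[0,0,0],"grip":85},{"linear":[0,-0.17,-0.91],"rotation":[0,0,0],"grip":85},{"linear":[0,-0.17,-0.91],"rotation":[0,0,0],"grip":85}]'; python3 plan.py 440 -170 231 94
```

```text
time_s: 1.73
eef_pos: [399.5, -49.5, 230.8]
ee_rot: [0.483, -0.516, 0.484, 0.517]
force: [0.7, 0.2, 0.1]
grip_width: 0.996
t 1.73 pos [399.5 -49.5 230.8] jaw 93.8 grip 85.0 F [0.7 0.2 0.1] j [-0.42  0.04  1.83 -0.    1.27 -2.05]
[440.0, -170.0, 231.0, 94.0] linear [-0.001, -0.1084, -0.4098] rotation [-0.008, 0.0, -0.003]
```

```bash
python3 -m jog '[{"linear":[0,-0.108,-0.41],"rotation":[0,0,0],"grip":85},{"linear":[0,-0.108,-0.41],"rotation":[0,0,0],"grip":85},{"linear":[0,-0.108,-0.41],"rotation":[0,0,0],"grip":85},{"linear":[0,-0.108,-0.41],"rotation":[0,0,0],"grip":85},{"linear":[0,-0.108,-0.41],"rotation":[0,0,0],"grip":85}]'; python3 - <<'E'
from rig import *
from h import *
c=calibration("wrist"); p,d=capture("wrist"); K=c["intrinsics"];T=c["world_from_camera"]
np.savez("w1.npz",p=p,d=d,K=K,T=T); cv2.imwrite("pics/w1.png",p[:,:,::-1])
p2,d2=capture("scene"); cv2.imwrite("pics/s1.png",p2[:,:,::-1])
E
```

```text
time_s: 2.15
eef_pos: [440.4, -169.5, 230.2]
ee_rot: [0.483, -0.515, 0.484, 0.517]
force: [-0.1, 0.3, -0.1]
grip_width: 0.995
```

View pics/w1.png

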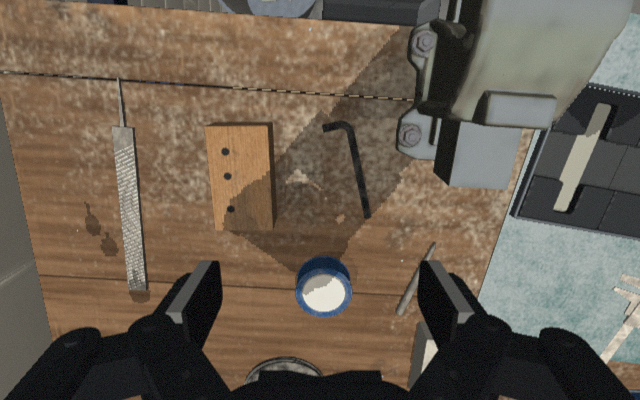

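View pics/s1.png

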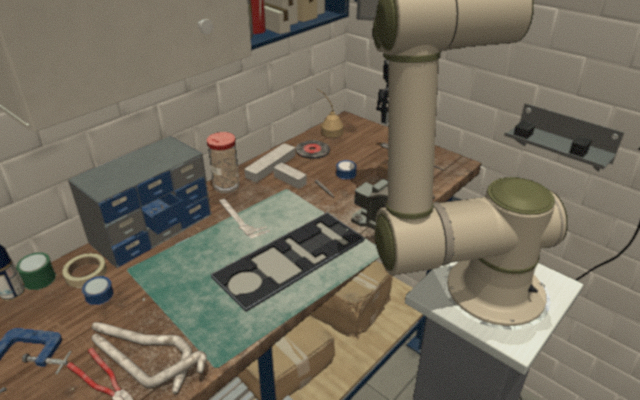

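The wrist view shows all the kit: block (240,177), key (350,165), tin (325,287), punch (416,278) and file (130,210). The scene view shows the arm clear. I'll measure in this sharper view.

```bash
cat > mw.py <<'E'
from h import *
import sys
p,d,K,T=L("w1.npz"); C=cloud(K,T,d)
hsv=cv2.cvtColor(p,cv2.COLOR_RGB2HSV).astype(int); H,S,V=[hsv[...,i] for i in range(3)]
r,g,b=[p[...,i].astype(int) for i in range(3)]
def comp(mask,box):
    u0,v0,u1,v1=box; m=np.zeros(mask.shape,np.uint8); m[v0:v1,u0:u1]=mask[v0:v1,u0:u1]
    n,l,st,c=cv2.connectedComponentsWithStats(m,connectivity=8)
    return (l==1+np.argmax(st[1:,4])).astype(np.uint8)
def rect(m,z):
    v,u=np.nonzero(m);P=ray(K,T,u,v,z)[:,:2]; q=cv2.minAreaRect(P.astype(np.float32)); c=P.mean(0)
    w,Vv=np.linalg.eigh(np.cov(P.T)); a=Vv[:,1]; a=a if a[0]>0 else -a
    return f"n {len(P)} mean {c.round(1)} rect {np.round(q[0],1)} size {np.round(q[1],1)} ang {q[2]:.1f} long-axis yaw {np.degrees(np.arctan2(a[1],a[0])):.1f} z {np.median(C[m>0][:,2]):.1f}"
ms={}
if __name__=="__main__":
    ms['blk']=(comp((C[...,2]>26)&(d>0),(190,110,290,250)),38)
    ms['tin']=(comp((C[...,2]>20)&(d>0),(285,240,365,330)),32)
    ms['key']=(comp(V<70,(315,112,380,225)),9)
    ms['pun']=(comp((S<60)&(V>40),(385,235,445,325)),6)
    ms['blkc']=(comp((r-b>70)&(V>140),(190,110,290,250)),38)
    ms['file']=(comp((S<60),(105,120,155,300)),5)
    im=p[:,:,::-1].copy()
    for n,(m,z) in ms.items(): print(n,rect(m,z)); im[m>0]=im[m>0]//2+np.array([127,0,127],np.uint8)
    print("table z",np.median(C[230:250,140:200,2]))
    cv2.imwrite("pics/w1m.png",im[90:340])
E
python3 mw.py
```

```text
blk n 6612 mean [ 453.2 -247.6] rect [ 455.9 -247.4] size [109.8  63.2] ang 4.2 long-axis yaw 4.0 z 37.6
tin n 2373 mean [ 583.9 -154.7] rect [ 584.3 -154.6] size [68.9 65.5] ang 3.7 long-axis yaw 3.9 z 31.2
key n 936 mean [ 436.7 -132.4] rect [ 444.1 -128.3] size [117.3  30. ] ang 29.6 long-axis yaw 23.5 z 7.6
pun n 368 mean [598.4 -47.9] rect [595.4 -46.7] size [10.8 71.8] ang 73.5 long-axis yaw -14.6 z 8.1
blkc n 3970 mean [ 439.5 -253.5] rect [ 456.8 -248.3] size [107.4  60.5] ang 3.9 long-axis yaw -20.6 z 37.6
file n 3406 mean [ 506.4 -380.4] rect [ 512.4 -380.4] size [ 23.9 207.1] ang 89.0 long-axis yaw -1.0 z 4.6
table z -0.3327214344247693
```

View pics/w1m.png

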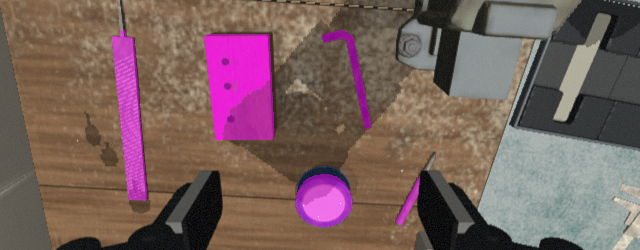

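The masks cover the block, key, tin and punch; the punch is partly hidden by a finger. The block is at (456.5,-247.5) with yaw 4°, and both views agree within 3 mm. Going in.

```bash
python3 plan.py 457 -247.5 90 94 457 -247.5 5 94
```

```text
t 2.25 pos [ 439.9 -168.   230.6] jaw 93.9 grip 85.2 F [ 1.  -0.6 -0.6] j [-0.61  0.2   1.65 -0.    1.3  -2.25]
[457.0, -247.5, 90.0, 94.0] linear [0.4682, -0.0398, -0.2688] rotation [-0.004, 0.002, -0.004]
[457.0, -247.5, 5.0, 94.0] linear [0.7515, -0.0404, -0.2691] rotation [-0.004, 0.002, -0.004]
```

```bash
python3 -m jog '[{"linear":[0.1,-0.04,-0.1],"rotation":[0,0,0],"grip":85},{"linear":[0.2,-0.04,-0.2],"rotation":[0,0,0],"grip":85},{"linear":[0.35,-0.04,-0.269],"rotation":[0,0,0],"grip":85},{"linear":[0.45,-0.04,-0.269],"rotation":[0,0,0],"grip":85},{"linear":[0.52,-0.04,-0.269],"rotation":[0,0,0],"grip":85},{"linear":[0.59,-0.04,-0.269],"rotation":[0,0,0],"grip":85},{"linear":[0.65,-0.04,-0.269],"rotation":[0,0,0],"grip":85},{"linear":[0.7,-0.04,-0.269],"rotation":[0,0,0],"grip":85},{"linear":[0.74,-0.04,-0.269],"rotation":[0,0,0],"grip":85},{"linear":[0.75,-0.04,-0.269],"rotation":[0,0,0],"grip":85},{"linear":[0.75,-0.04,-0.269],"rotation":[0,0,0],"grip":85}]'; python3 plan.py
```

```text
time_s: 3.17
eef_pos: [457.0, -245.7, 5.4]
ee_rot: [0.482, -0.516, 0.482, 0.518]
force: [0.0, -0.4, -0.0]
grip_width: 0.994
t 3.17 pos [ 457.  -245.7    5.4] jaw 94.0 grip 84.9 F [ 0.  -0.4 -0. ] j [-0.72  0.6   1.74 -0.    0.81 -2.36]
```

```bash
python3 -m jog '[{"linear":[0,0,0],"rotation":[0,0,0],"grip":45},{"linear":[0,0,0],"rotation":[0,0,0],"grip":45},{"linear":[0,0,0],"rotation":[0,0,0],"grip":45},{"linear":[0,0,0],"rotation":[0,0,0],"grip":45},{"linear":[0,0,0],"rotation":[0,0,0],"grip":45},{"linear":[0,0,0],"rotation":[0,0,0],"grip":45},{"linear":[0,0,0],"rotation":[0,0,0],"grip":45},{"linear":[0,0,0],"rotation":[0,0,0],"grip":45}]' 60; python3 plan.py 457 -246 65 94 475 -160 75 94
```

```text
time_s: 3.83
eef_pos: [457.9, -245.9, 7.0]
ee_rot: [0.482, -0.517, 0.482, 0.517]
force: [1.5, 1.7, 6.9]
grip_width: 0.715
t 3.83 pos [ 457.9 -245.9    7. ] jaw 94.0 grip 61.0 F [1.5 1.7 6.9] j [-0.72  0.59  1.74 -0.    0.81 -2.36]
[457.0, -246.0, 65.0, 94.0] linear [-0.1933, 0.0031, -0.0002] rotation [0.001, 0.001, -0.001]
[475.0, -160.0, 75.0, 94.0] linear [-0.2266, -0.0769, 0.2816] rotation [0.001, 0.001, -0.001]
```

```bash
python3 -m jog '[{"linear":[-0.03,0,0],"rotation":[0,0,0],"grip":45},{"linear":[-0.08,0,0],"rotation":[0,0,0],"grip":45},{"linear":[-0.15,0,0],"rotation":[0,0,0],"grip":45},{"linear":[-0.22,0,0.03],"rotation":[0,0,0],"grip":45},{"linear":[-0.23,-0.04,0.1],"rotation":[0,0,0],"grip":45},{"linear":[-0.24,-0.07,0.2],"rotation":[0,0,0],"grip":45},{"linear":[-0.25,-0.08,0.28],"rotation":[0,0,0],"grip":45},{"linear":[-0.25,-0.08,0.28],"rotation":[0,0,0],"grip":45}]'; python3 plan.py 475 -150 220 94 475 100 220 83
```

```text
time_s: 4.5
eef_pos: [476.1, -156.7, 83.3]
ee_rot: [0.481, -0.518, 0.481, 0.518]
force: [0.3, 0.1, -1.5]
grip_width: 0.713
t 4.5 pos [ 476.1 -156.7   83.3] jaw 94.2 grip 60.9 F [ 0.3  0.1 -1.5] j [-0.55  0.44  1.75  0.    0.96 -2.2 ]
[475.0, -150.0, 220.0, 94.0] linear [-0.4555, 0.002, 0.0229] rotation [0.007, 0.002, -0.0]
[475.0, 100.0, 220.0, 83.0] linear [-0.4547, -0.0592, 0.854] rotation [0.391, 0.002, -0.001]
```

The block is held, with -1.5 N of weight and a steady opening.

```bash
python3 -m jog '[{"linear":[-0.08,0,0.0],"rotation":[0,0,0],"grip":45},{"linear":[-0.2,0,0.01],"rotation":[0,0,0],"grip":45},{"linear":[-0.32,0,0.02],"rotation":[0,0,0],"grip":45},{"linear":[-0.39,0,0.05],"rotation":[0,0,0],"grip":45},{"linear":[-0.41,-0.01,0.13],"rotation":[0.05,0,0],"grip":45},{"linear":[-0.41,-0.02,0.25],"rotation":[0.1,0,0],"grip":45},{"linear":[-0.41,-0.03,0.37],"rotation":[0.15,0,0],"grip":45},{"linear":[-0.41,-0.04,0.49],"rotation":[0.2,0,0],"grip":45},{"linear":[-0.41,-0.05,0.61],"rotation":[0.25,0,0],"grip":45},{"linear":[-0.41,-0.06,0.73],"rotation":[0.3,0,0],"grip":45},{"linear":[-0.41,-0.06,0.85],"rotation":[0.35,0,0],"grip":45},{"linear":[-0.41,-0.06,0.95],"rotation":[0.391,0,0],"grip":45},{"linear":[-0.41,-0.06,0.95],"rotation":[0.391,0,0],"grip":45}]'; python3 plan.py 442.7 298.6 150 83 442.7 298.6 60 83
```

```text
time_s: 5.58
eef_pos: [472.1, 132.8, 207.4]
ee_rot: [0.529, -0.469, 0.528, 0.47]
force: [0.3, -0.1, -1.3]
grip_width: 0.715
t 5.58 pos [472.1 132.8 207.4] jaw 83.2 grip 61.1 F [ 0.3 -0.1 -1.3] j [ 0.03  0.26  1.64  0.    1.25 -1.42]
[442.7, 298.6, 150.0, 83.0] linear [0.1927, 0.1625, 0.5366] rotation [0.007, 0.005, -0.0]
[442.7, 298.6, 60.0, 83.0] linear [0.4927, 0.1625, 0.5359] rotation [0.007, 0.005, -0.0]
```

```bash
python3 -m jog '[{"linear":[0,0.05,0.1],"rotation":[0,0,0],"grip":45},{"linear":[0,0.1,0.22],"rotation":[0,0,0],"grip":45},{"linear":[0,0.15,0.34],"rotation":[0,0,0],"grip":45},{"linear":[0.02,0.1625,0.45],"rotation":[0,0,0],"grip":45},{"linear":[0.05,0.1625,0.5366],"rotation":[0,0,0],"grip":45},{"linear":[0.09,0.1625,0.5366],"rotation":[0,0,0],"grip":45},{"linear":[0.09,0.1625,0.5366],"rotation":[0,0,0],"grip":45}]'; python3 - <<'E'
from rig import *
from h import *
c=calibration("wrist"); p,d=capture("wrist"); K=c["intrinsics"];T=c["world_from_camera"]
np.savez("w2.npz",p=p,d=d,K=K,T=T); cv2.imwrite("pics/w2.png",p[:,:,::-1])
E
python3 plan.py 442.7 298.6 60 83
```

```text
time_s: 6.17
eef_pos: [441.6, 298.7, 179.2]
ee_rot: [0.528, -0.469, 0.529, 0.471]
force: [-0.7, -0.8, -2.4]
grip_width: 0.714
t 6.22 pos [442.1 298.1 180.4] jaw 83.2 grip 61.0 F [ 0.6  0.2 -1.8] j [ 0.37  0.38  1.55  0.    1.22 -1.08]
[442.7, 298.6, 60.0, 83.0] linear [0.4012, -0.0025, 0.0014] rotation [0.008, 0.002, -0.004]
```

View pics/w2.png

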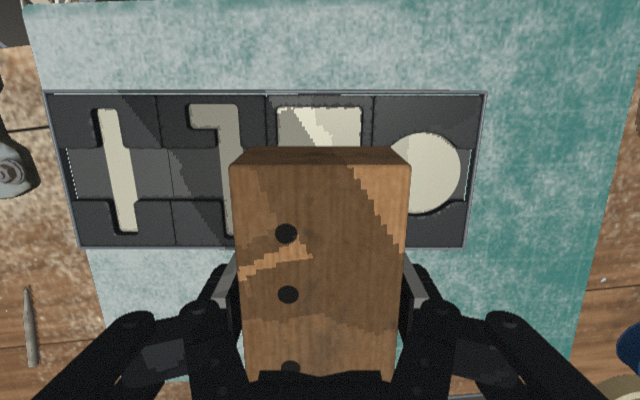

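The wrist view shows the whole tray, with rim corners at about (46,93), (487,93), (463,247) and (80,247), and the block held squarely. I'll use the rim and recesses to cross-check.

```bash
python3 - <<'E'
from h import *
p,d,K,T=L("w2.npz")
c=ray(K,T,[46,487,463,80],[93,93,247,247],16)[:,:2]; print("corners",c.round(1).tolist(),"ctr",c.mean(0).round(1))
a=c[1]-c[0]; print("len",np.linalg.norm(a).round(1),"yaw",(np.degrees(np.arctan2(a[1],a[0]))-90).round(2)); a=c[2]-c[3]; print(np.linalg.norm(a).round(1),(np.degrees(np.arctan2(a[1],a[0]))-90).round(2)); 
print("w",np.linalg.norm(c[3]-c[0]).round(1))
hsv=cv2.cvtColor(p,cv2.COLOR_RGB2HSV)
m=((hsv[...,2]>150)&(hsv[...,1]<45)).astype(np.uint8)
for n,bx in dict(straight=(90,100,145,240),round=(385,125,468,220)).items():
    q=np.zeros_like(m); q[bx[1]:bx[3],bx[0]:bx[2]]=m[bx[1]:bx[3],bx[0]:bx[2]]
    v,u=np.nonzero(q); P=ray(K,T,u,v,6)[:,:2]; r=cv2.minAreaRect(P.astype(np.float32)); print(n,np.round(r[0],1),np.round(r[1],1),round(r[2],1))
print(cloud(K,T,d)[160:180,110:120,2].mean(), ray(K,T,320,107,6))
E
```

```text
corners [[341.1, 76.1], [385.1, 449.8], [529.2, 431.1], [485.0, 56.9]] ctr [435.1 253.5]
len 376.3 yaw -6.71
376.8 -6.74
w 145.1
straight [418.6 112.5] [ 22.5 117.4] 83.3
round [449.9 404.8] [76.9 62.2] 11.5
8.138122376288015 [[380.58096547 306.81677359   6.        ]]
```

```bash
python3 -m jog '[{"linear":[0.08,0,0.003],"rotation":[0,0,0],"grip":45},{"linear":[0.18,0,0.003],"rotation":[0,0,0],"grip":45},{"linear":[0.28,0,0.003],"rotation":[0,0,0],"grip":45},{"linear":[0.36,0,0.003],"rotation":[0,0,0],"grip":45},{"linear":[0.43,0,0.003],"rotation":[0,0,0],"grip":45},{"linear":[0.48,0,0.003],"rotation":[0,0,0],"grip":45},{"linear":[0.51,0,0.003],"rotation":[0,0,0],"grip":45},{"linear":[0.53,0,0.003],"rotation":[0,0,0],"grip":45},{"linear":[0.54,0,0.003],"rotation":[0,0,0],"grip":45},{"linear":[0.543,0,0.003],"rotation":[0,0,0],"grip":45},{"linear":[0.543,0,0.003],"rotation":[0,0,0],"grip":45}]'; python3 plan.py 441.8 299.2 14 83.25
```

```text
time_s: 7.13
eef_pos: [442.4, 299.2, 18.2]
ee_rot: [0.529, -0.469, 0.528, 0.47]
force: [-0.1, -0.1, -2.5]
grip_width: 0.713
t 7.13 pos [442.4 299.2  18.2] jaw 83.2 grip 60.9 F [-0.1 -0.1 -2.5] j [ 0.37  0.6   1.69  0.    0.85 -1.08]
[441.8, 299.2, 14.0, 83.25] linear [0.0141, 0.0021, -0.0003] rotation [-0.001, 0.003, -0.002]
```

```bash
python3 -m jog '[{"linear":[0.007,0.002,0],"rotation":[0,0,0],"grip":45},{"linear":[0.012,0.002,0],"rotation":[0,0,0],"grip":45},{"linear":[0.014,0.002,0],"rotation":[0,0,0],"grip":45},{"linear":[0.015,0.002,0],"rotation":[0,0,0],"grip":45}]'; python3 plan.py
```

```text
time_s: 7.47
eef_pos: [441.8, 299.4, 13.8]
ee_rot: [0.529, -0.469, 0.528, 0.47]
force: [-0.2, 0.8, -2.0]
grip_width: 0.717
t 7.47 pos [441.8 299.4  13.8] jaw 83.2 grip 61.2 F [-0.2  0.8 -2. ] j [ 0.37  0.6   1.69  0.    0.84 -1.08]
```

```bash
python3 -m jog '[{"linear":[0.004,0,0],"rotation":[0,0,0],"grip":45},{"linear":[0.007,0,0],"rotation":[0,0,0],"grip":45},{"linear":[0.007,0,0],"rotation":[0,0,0],"grip":45}]'; python3 plan.py
```

```text
time_s: 7.72
eef_pos: [441.9, 299.4, 12.1]
ee_rot: [0.529, -0.469, 0.528, 0.47]
force: [-2.1, -0.6, 3.0]
grip_width: 0.715
t 7.72 pos [441.9 299.4  12.1] jaw 83.2 grip 61.1 F [-2.1 -0.6  3. ] j [ 0.37  0.61  1.69  0.    0.84 -1.08]
```

The force went from -2 N to +3 N, so the block is on the floor. Releasing and lifting.

```bash
python3 -m jog '[{"linear":[0,0,0],"rotation":[0,0,0],"grip":85},{"linear":[0,0,0],"rotation":[0,0,0],"grip":85},{"linear":[0,0,0],"rotation":[0,0,0],"grip":85},{"linear":[0,0,0],"rotation":[0,0,0],"grip":85},{"linear":[0,0,0],"rotation":[0,0,0],"grip":85},{"linear":[-0.06,0,0],"rotation":[0,0,0],"grip":85},{"linear":[-0.16,0,0],"rotation":[0,0,0],"grip":85},{"linear":[-0.28,0,0],"rotation":[0,0,0],"grip":85},{"linear":[-0.4,0,0],"rotation":[0,0,0],"grip":85},{"linear":[-0.52,0,0],"rotation":[0,0,0],"grip":85},{"linear":[-0.6,0,0],"rotation":[0,0,0],"grip":85},{"linear":[-0.6,0,0],"rotation":[0,0,0],"grip":85}]'; python3 - <<'E'
from rig import *
from h import *
c=calibration("wrist"); p,d=capture("wrist"); K=c["intrinsics"];T=c["world_from_camera"]
np.savez("w3.npz",p=p,d=d,K=K,T=T); cv2.imwrite("pics/w3.png",p[:,:,::-1])
E
python3 plan.py 530 60 190 90
```

```text
time_s: 8.72
eef_pos: [443.8, 299.9, 197.3]
ee_rot: [0.532, -0.47, 0.525, 0.469]
force: [-0.2, 0.1, 1.1]
grip_width: 0.994
t 8.77 pos [442.9 299.5 194.4] jaw 83.2 grip 85.1 F [-0.5 -0.2 -0.7] j [ 0.37  0.36  1.53  0.    1.25 -1.08]
[530.0, 60.0, 190.0, 90.0] linear [0.0129, -0.3823, -0.7586] rotation [-0.236, 0.008, 0.008]
```

View pics/w3.png

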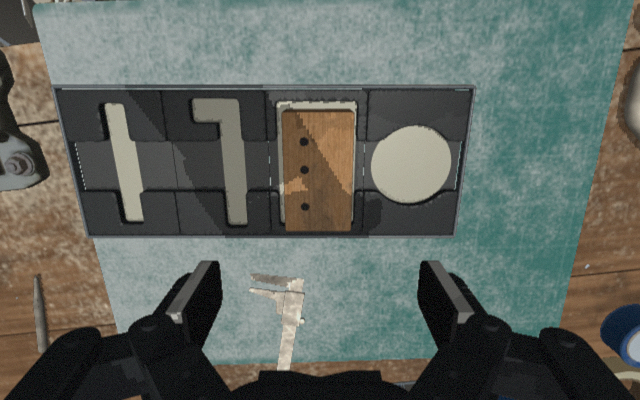

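The block sits inside the rect recess at (317,170), with light floor visible on three sides. I'll check its top height for flatness and re-measure the recesses here.

```bash
python3 - <<'E'
from h import *
p,d,K,T=L("w3.npz"); C=cloud(K,T,d)
hsv=cv2.cvtColor(p,cv2.COLOR_RGB2HSV)
m=((hsv[...,2]>110)&(hsv[...,1]<45)).astype(np.uint8)
for n,bx in dict(straight=(97,97,148,228),L=(190,92,250,232),round=(367,115,455,210)).items():
    q=np.zeros_like(m); q[bx[1]:bx[3],bx[0]:bx[2]]=m[bx[1]:bx[3],bx[0]:bx[2]]
    n_,l,st,_=cv2.connectedComponentsWithStats(q); q=l==1+np.argmax(st[1:,4])
    v,u=np.nonzero(q); P=ray(K,T,u,v,6)[:,:2]; r=cv2.minAreaRect(P.astype(np.float32)); print(n,len(P),P.mean(0).round(1),np.round(r[0],1),np.round(r[1],1),round(r[2],1),"z",np.median(C[q][:,2]).round(1))
c=ray(K,T,[55,474,455,90],[88,88,237,237],16)[:,:2]; print("rim ctr",c.mean(0).round(1),np.linalg.norm(c[1]-c[0]),np.linalg.norm(c[2]-c[3]))
b=(hsv[...,1]>70); q=np.zeros(b.shape,np.uint8); q[105:235,278:356]=b[105:235,278:356]
q&=(C[...,2]>30).astype(np.uint8)
v,u=np.nonzero(q); P=C[q>0]; A=np.c_[P[:,:2]-P[:,:2].mean(0),np.ones(len(P))]; k=np.linalg.lstsq(A,P[:,2],rcond=None)[0]; print("block top plane",k, "slopes deg",np.degrees(k[:2]).round(2))
Q=ray(K,T,u,v,44)[:,:2]; r=cv2.minAreaRect(Q.astype(np.float32)); print("blk",np.round(r[0],1),np.round(r[1],1),round(r[2],1))
E
```

```text
straight 2402 [415.9 111.7] [418.5 112.5] [ 23.2 118.2] 83.2 z 4.9
L 2890 [417.8 215.2] [429.1 208.1] [ 42.3 126. ] 86.3 z 5.0
round 4854 [451.4 391.8] [452.5 391.4] [78.4 78.9] 0.2 z 5.0
rim ctr [436.1 253.7] 375.53857735597074 376.9890976594328
block top plane [-1.00325562e-01  9.86717005e-03  4.40378917e+01] slopes deg [-5.75  0.57]
blk [439.9 300.2] [ 61.7 109.7] 83.2
```

```bash
python3 - <<'E'
from h import *
from rig import *
p,d,K,T=L("w3.npz"); C=cloud(K,T,d)
for u0,v0,u1,v1 in [(288,115,348,228),(290,120,300,225),(338,120,348,225)]:
    P=C[v0:v1,u0:u1]; print(np.median(P[...,2],1)[::10].round(1))
print("floor str",np.median(C[105:220,115:130,2],1)[::10].round(1)); print("mat",np.median(C[245:330,320:400,2],1)[::10].round(1))
c=calibration("top"); p,d=capture("top"); C=cloud(c["intrinsics"],c["world_from_camera"],d)
np.savez("top1.npz",p=p,d=d,K=c["intrinsics"],T=c["world_from_camera"])
cv2.imwrite("pics/top1.png",cv2.resize(p[205:295,145:305,::-1],None,fx=5,fy=5,interpolation=cv2.INTER_CUBIC))
print("top blk",np.median(C[228:275,204:214,2],1)[::4].round(1))
E
```

```text
[42.8 42.7 42.8 43.  42.6 42.8 42.5 42.7 42.6 42.7 42.6 42.8]
[42.3 42.7 42.7 42.1 42.9 42.6 42.6 43.1 42.7 42.6 43. ]
[43.2 43.1 42.7 42.3 42.2 42.  42.5 42.4 42.9 42.7 42.6]
floor str [6.2 5.4 4.7 4.8 5.  4.9 4.9 4.8 4.8 5.  6.5 9.9]
mat [2.9 3.  3.  2.9 2.8 2.8 3.  3.  3. ]
top blk [  5.1  43.8  43.7  43.5  43.6  43.5 236.9 288.  283.2 282.2  44.4  25. ]
```

View pics/top1.png

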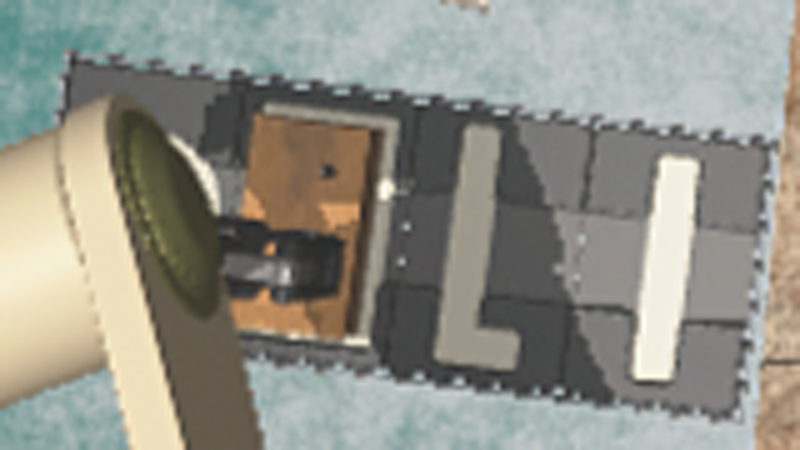

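The block is flat: 42.7 mm at every row, against a floor at 5 mm and mat at 3 mm. The earlier slope came from edge pixels. In the top view it has clearance in its recess. Next is the tin.

```bash
python3 -m jog '[{"linear":[0.01,-0.06,-0.1],"rotation":[-0.05,0,0],"grip":85},{"linear":[0.01,-0.12,-0.22],"rotation":[-0.1,0,0],"grip":85},{"linear":[0.01,-0.18,-0.34],"rotation":[-0.15,0,0],"grip":85},{"linear":[0.01,-0.24,-0.46],"rotation":[-0.2,0,0],"grip":85},{"linear":[0.01,-0.3,-0.58],"rotation":[-0.23,0,0],"grip":85},{"linear":[0.01,-0.35,-0.7],"rotation":[-0.23,0,0],"grip":85},{"linear":[0.01,-0.4,-0.82],"rotation":[-0.23,0,0],"grip":85},{"linear":[0.01,-0.44,-0.92],"rotation":[-0.23,0,0],"grip":85},{"linear":[0.01,-0.44,-0.92],"rotation":[-0.23,0,0],"grip":85}]'; python3 plan.py 587 -154.5 150 90 587 -154.5 60 90
```

```text
time_s: 9.57
eef_pos: [541.1, 4.6, 186.7]
ee_rot: [0.502, -0.497, 0.502, 0.499]
force: [0.5, -0.1, -0.4]
grip_width: 0.995
t 9.57 pos [541.1   4.6 186.7] jaw 89.5 grip 85.0 F [ 0.5 -0.1 -0.4] j [-0.21  0.39  1.51  0.    1.24 -1.77]
[587.0, -154.5, 150.0, 90.0] linear [0.1214, -0.1575, -0.5291] rotation [-0.016, 0.003, -0.004]
[587.0, -154.5, 60.0, 90.0] linear [0.4214, -0.1581, -0.5295] rotation [-0.016, 0.003, -0.004]
```

```bash
python3 -m jog '[{"linear":[0,-0.04,-0.1],"rotation":[0,0,0],"grip":85},{"linear":[0.02,-0.08,-0.22],"rotation":[0,0,0],"grip":85},{"linear":[0.05,-0.12,-0.34],"rotation":[0,0,0],"grip":85},{"linear":[0.09,-0.157,-0.45],"rotation":[0,0,0],"grip":85},{"linear":[0.12,-0.157,-0.529],"rotation":[0,0,0],"grip":85},{"linear":[0.2,-0.157,-0.529],"rotation":[0,0,0],"grip":85},{"linear":[0.3,-0.157,-0.529],"rotation":[0,0,0],"grip":85},{"linear":[0.4,-0.157,-0.529],"rotation":[0,0,0],"grip":85},{"linear":[0.42,-0.157,-0.529],"rotation":[0,0,0],"grip":85},{"linear":[0.42,-0.157,-0.529],"rotation":[0,0,0],"grip":85}]'; python3 - <<'E'
from rig import *
from h import *
c=calibration("wrist"); p,d=capture("wrist"); K=c["intrinsics"];T=c["world_from_camera"]
np.savez("w4.npz",p=p,d=d,K=K,T=T); cv2.imwrite("pics/w4.png",p[:,:,::-1])
E
python3 plan.py 587 -154.5 4 90
```

```text
time_s: 10.4
eef_pos: [585.2, -153.3, 57.7]
ee_rot: [0.501, -0.495, 0.503, 0.501]
force: [0.9, 0.1, 0.7]
grip_width: 0.996
t 10.45 pos [ 586.5 -153.8   60. ] jaw 89.6 grip 85.1 F [ 1.  -0.1  0.3] j [-0.45  0.66  1.43  0.    1.05 -2.01]
[587.0, -154.5, 4.0, 90.0] linear [0.1868, -0.0025, -0.0026] rotation [-0.016, 0.005, -0.007]
```

View pics/w4.png

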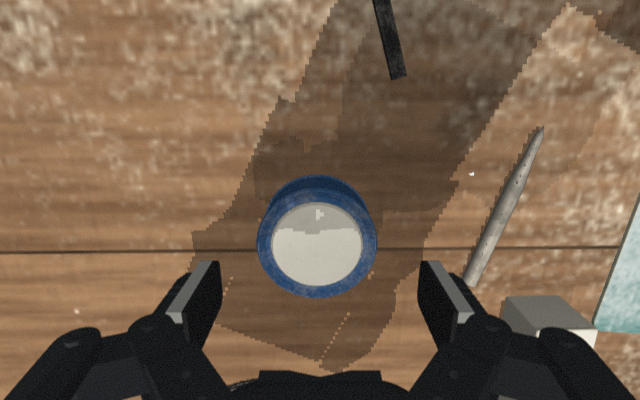

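The tin is centred between the fingers, lid centre about (317,243). The whole punch is now visible, from (541,127) to (469,284).

```bash
python3 - <<'E'
from h import *
p,d,K,T=L("w4.npz"); C=cloud(K,T,d)
print("lid ctr",ray(K,T,317,243,32).round(1)); 
a=ray(K,T,[541,469],[127,284],5); print("punch ends",a.round(1).tolist(),"mid",a.mean(0).round(1),"len",np.linalg.norm(a[1]-a[0]).round(1),"yaw",np.degrees(np.arctan2(*(a[0]-a[1])[[1,0]])).round(1))
e=cv2.fitEllipse(np.argwhere(cv2.Canny(cv2.inRange(cv2.cvtColor(p,cv2.COLOR_RGB2HSV)[170:310,250:385],(95,80,30),(130,255,255)),50,150)>0)[:,::-1].astype(np.int32)); print(e)
m=(C[...,2]>28)&(d>0); q=np.zeros(m.shape,np.uint8); q[170:310,250:385]=m[170:310,250:385]
v,u=np.nonzero(q); P=C[q>0]; print("top pts",P.mean(0).round(1),P.min(0).round(1),P.max(0).round(1))
print(cv2.minEnclosingCircle(ray(K,T,u,v,32)[:,:2].astype(np.float32)))
E
```

```text
lid ctr [[ 585.8 -154.1   32. ]]
punch ends [[528.2, -27.2, 5.0], [629.2, -55.3, 5.0]] mid [578.7 -41.3   5. ] len 104.8 yaw 164.5
((66.49815368652344, 68.73285675048828), (109.80408477783203, 112.61947631835938), 5.194526672363281)
top pts [ 586.2 -154.3   31.1] [ 554.9 -187.    28. ] [ 620.9 -121.1   34. ]
((587.0416259765625, -154.38735961914062), 32.74901580810547)
```

```bash
python3 -m jog '[{"linear":[0.06,0,0],"rotation":[0,0,0],"grip":85},{"linear":[0.12,-0.001,-0.001],"rotation":[0,0,0],"grip":85},{"linear":[0.16,-0.001,-0.001],"rotation":[0,0,0],"grip":85},{"linear":[0.18,-0.001,-0.001],"rotation":[0,0,0],"grip":85},{"linear":[0.185,-0.001,-0.001],"rotation":[0,0,0],"grip":85},{"linear":[0.185,-0.001,-0.001],"rotation":[0,0,0],"grip":50},{"linear":[0.185,-0.001,-0.001],"rotation":[0,0,0],"grip":50},{"linear":[0.185,-0.001,-0.001],"rotation":[0,0,0],"grip":50},{"linear":[0.185,-0.001,-0.001],"rotation":[0,0,0],"grip":50},{"linear":[0.185,-0.001,-0.001],"rotation":[0,0,0],"grip":50},{"linear":[0.185,-0.001,-0.001],"rotation":[0,0,0],"grip":50},{"linear":[0.185,-0.001,-0.001],"rotation":[0,0,0],"grip":50}]' 60; python3 plan.py 580 -150 100 90 540 0 210 90
```

```text
time_s: 11.45
eef_pos: [587.5, -154.4, 6.2]
ee_rot: [0.502, -0.498, 0.502, 0.499]
force: [-1.1, -0.1, 6.5]
grip_width: 0.754
t 11.45 pos [ 587.5 -154.4    6.2] jaw 89.6 grip 64.4 F [-1.1 -0.1  6.5] j [-0.45  0.74  1.45  0.    0.95 -2.01]
[580.0, -150.0, 100.0, 90.0] linear [-0.3125, 0.0253, 0.0148] rotation [-0.016, 0.002, -0.002]
[540.0, 0.0, 210.0, 90.0] linear [-0.6785, 0.1629, 0.5142] rotation [-0.016, 0.002, -0.002]
```

```bash
python3 -m jog '[{"linear":[-0.03,0,0],"rotation":[0,0,0],"grip":50},{"linear":[-0.1,0,0],"rotation":[0,0,0],"grip":50},{"linear":[-0.2,0.01,0.01],"rotation":[0,0,0],"grip":50},{"linear":[-0.3,0.03,0.06],"rotation":[0,0,0],"grip":50},{"linear":[-0.4,0.06,0.12],"rotation":[0,0,0],"grip":50},{"linear":[-0.5,0.09,0.2],"rotation":[0,0,0],"grip":50},{"linear":[-0.58,0.12,0.3],"rotation":[0,0,0],"grip":50},{"linear":[-0.62,0.15,0.41],"rotation":[0,0,0],"grip":50},{"linear":[-0.63,0.18,0.53],"rotation":[0,0,0],"grip":50},{"linear":[-0.63,0.21,0.65],"rotation":[0,0,0],"grip":50},{"linear":[-0.63,0.24,0.77],"rotation":[0.05,0,0],"grip":50},{"linear":[-0.63,0.27,0.89],"rotation":[0.1,0,0],"grip":50},{"linear":[-0.63,0.3,0.98],"rotation":[0.15,0,0],"grip":50},{"linear":[-0.63,0.3,0.98],"rotation":[0.15,0,0],"grip":50}]'; python3 plan.py 453 392.6 130 83.25
```

```text
time_s: 12.62
eef_pos: [498.1, 144.3, 196.7]
ee_rot: [0.52, -0.479, 0.519, 0.481]
force: [-0.1, -0.8, -2.5]
grip_width: 0.75
t 12.62 pos [498.1 144.3 196.7] jaw 85.4 grip 64.1 F [-0.1 -0.8 -2.5] j [ 0.05  0.33  1.57  0.    1.24 -1.44]
[453.0, 392.6, 130.0, 83.25] linear [0.2243, 0.2154, 0.8127] rotation [0.077, 0.005, -0.002]
```

```bash
python3 -m jog '[{"linear":[0,0.03,0.1],"rotation":[0.02,0,0],"grip":50},{"linear":[0,0.06,0.22],"rotation":[0.04,0,0],"grip":50},{"linear":[0,0.1,0.34],"rotation":[0.06,0,0],"grip":50},{"linear":[0.02,0.14,0.46],"rotation":[0.077,0,0],"grip":50},{"linear":[0.04,0.17,0.58],"rotation":[0.077,0,0],"grip":50},{"linear":[0.08,0.2,0.7],"rotation":[0.077,0.004,0],"grip":50},{"linear":[0.15,0.2154,0.8],"rotation":[0.077,0.004,0],"grip":50},{"linear":[0.22,0.2154,0.8127],"rotation":[0.077,0.004,0],"grip":50},{"linear":[0.22,0.2154,0.8127],"rotation":[0.077,0.004,0],"grip":50},{"linear":[0.22,0.2154,0.8127],"rotation":[0.077,0.004,0],"grip":50}]'; python3 - <<'E'
from rig import *
from h import *
c=calibration("wrist"); p,d=capture("wrist"); K=c["intrinsics"];T=c["world_from_camera"]
np.savez("w5.npz",p=p,d=d,K=K,T=T); cv2.imwrite("pics/w5.png",p[:,:,::-1])
E
python3 plan.py 453 392.3 18 83.25
```

```text
time_s: 13.45
eef_pos: [452.8, 392.0, 131.3]
ee_rot: [0.528, -0.469, 0.529, 0.47]
force: [0.5, -0.6, -1.5]
grip_width: 0.757
t 13.5 pos [453.6 391.9 132.6] jaw 83.2 grip 64.0 F [ 0.2 -0.2 -1.1] j [ 0.52  0.56  1.39  0.    1.19 -0.94]
[453.0, 392.3, 18.0, 83.25] linear [0.3819, 0.0021, 0.0008] rotation [-0.002, 0.001, -0.0]
```

View pics/w5.png

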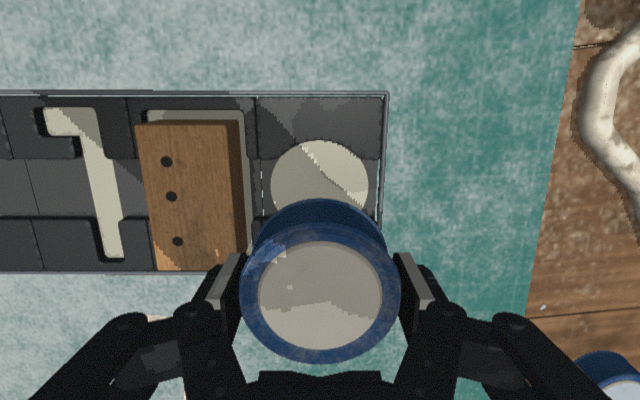

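The tin is held squarely above the round recess at (320,180), and the left finger will clear the block by about 15 mm. Lowering.

```bash
python3 -m jog '[{"linear":[0.06,0.002,0.001],"rotation":[0,0,0],"grip":50},{"linear":[0.15,0.002,0.001],"rotation":[0,0,0],"grip":50},{"linear":[0.24,0.002,0.001],"rotation":[0,0,0],"grip":50},{"linear":[0.31,0.002,0.001],"rotation":[0,0,0],"grip":50},{"linear":[0.35,0.002,0.001],"rotation":[0,0,0],"grip":50},{"linear":[0.375,0.002,0.001],"rotation":[0,0,0],"grip":50},{"linear":[0.39,0.002,0.001],"rotation":[0,0,0],"grip":50},{"linear":[0.395,0.002,0.001],"rotation":[0,0,0],"grip":50},{"linear":[0.395,0.002,0.001],"rotation":[0,0,0],"grip":50}]'; python3 plan.py
```

```text
time_s: 14.25
eef_pos: [453.7, 392.5, 15.1]
ee_rot: [0.53, -0.469, 0.528, 0.469]
force: [0.6, 0.7, -1.5]
grip_width: 0.749
t 14.25 pos [453.7 392.5  15.1] jaw 83.2 grip 63.9 F [ 0.6  0.7 -1.5] j [ 0.52  0.71  1.48  0.    0.95 -0.93]
```

```bash
python3 -m jog '[{"linear":[0.004,0,0],"rotation":[0,0,0],"grip":50},{"linear":[0.008,0,0],"rotation":[0,0,0],"grip":50},{"linear":[0.012,0,0],"rotation":[0,0,0],"grip":50},{"linear":[0.013,0,0],"rotation":[0,0,0],"grip":50},{"linear":[0.013,0,0],"rotation":[0,0,0],"grip":50}]'; python3 plan.py
```

```text
time_s: 14.67
eef_pos: [453.7, 392.6, 11.3]
ee_rot: [0.53, -0.469, 0.528, 0.469]
force: [-0.6, -0.0, 0.2]
grip_width: 0.753
t 14.67 pos [453.7 392.6  11.3] jaw 83.2 grip 64.3 F [-0.6 -0.   0.2] j [ 0.52  0.72  1.48  0.    0.94 -0.93]
```

Contact is just starting, right at the expected height. I'll release to 74 mm only because of the block, then rise.

```bash
python3 -m jog '[{"linear":[0.002,0,0],"rotation":[0,0,0],"grip":74},{"linear":[0.002,0,0],"rotation":[0,0,0],"grip":74},{"linear":[0.002,0,0],"rotation":[0,0,0],"grip":74},{"linear":[0,0,0],"rotation":[0,0,0],"grip":74},{"linear":[-0.03,0,0],"rotation":[0,0,0],"grip":74},{"linear":[-0.1,0,0],"rotation":[0,0,0],"grip":74},{"linear":[-0.2,0,0],"rotation":[0,0,0],"grip":74},{"linear":[-0.32,0,0],"rotation":[0,0,0],"grip":74},{"linear":[-0.44,0,0],"rotation":[0,0,0],"grip":74},{"linear":[-0.55,0,0],"rotation":[0,0,0],"grip":74},{"linear":[-0.6,0,0],"rotation":[0,0,0],"grip":60},{"linear":[-0.6,0,0],"rotation":[0,0,0],"grip":60}]'; python3 - <<'E'
from rig import *
from h import *
c=calibration("wrist"); p,d=capture("wrist"); K=c["intrinsics"];T=c["world_from_camera"]
np.savez("w6.npz",p=p,d=d,K=K,T=T); cv2.imwrite("pics/w6.png",p[:,:,::-1])
C=cloud(K,T,d); m=(C[...,2]>32)&(C[...,2]<40)&(np.hypot(C[...,0]-453,C[...,1]-392)<40)
P=C[m]; print(len(P),P.mean(0).round(1),P.min(0).round(1),P.max(0).round(1)); v,u=np.nonzero(m); print([np.median(C[r,u[v==r],2]).round(1) for r in range(v.min(),v.max(),8)])
E
python3 plan.py 560 150 190 75
```

```text
time_s: 15.67
eef_pos: [454.6, 393.1, 196.5]
ee_rot: [0.532, -0.47, 0.525, 0.469]
force: [0.1, 0.8, 0.1]
grip_width: 0.702
3957 [453.4 392.9  35.9] [421.5 359.8  32. ] [487.7 425.6  39.6]
[np.float64(34.2), np.float64(34.1), np.float64(36.1), np.float64(36.3), np.float64(36.5), np.float64(36.5), np.float64(36.4), np.float64(36.2), np.float64(34.8)]
t 15.72 pos [453.9 392.6 193.6] jaw 83.2 grip 59.9 F [-0.2  0.8 -0.4] j [ 0.52  0.5   1.32  0.    1.31 -0.93]
[560.0, 150.0, 190.0, 75.0] linear [0.0109, -0.4469, -0.7611] rotation [0.286, 0.009, 0.009]
```

View pics/w6.png

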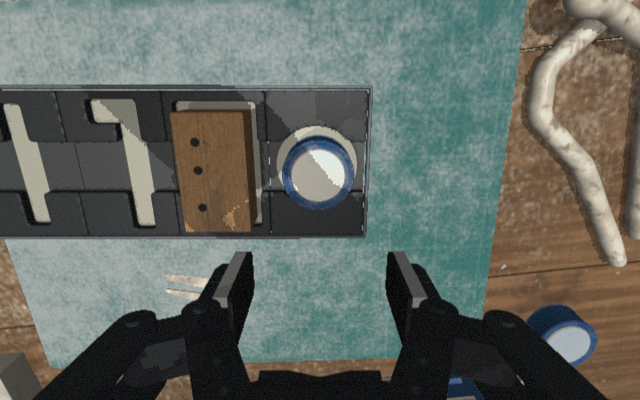

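The tin is seated in the round recess: lid at (318,172), top level at 36.4 mm, centre (453.4,392.9). Next is the punch, with a look from above it first.

```bash
python3 -m jog '[{"linear":[0,-0.06,-0.1],"rotation":[0.05,0,0],"grip":45},{"linear":[0.01,-0.12,-0.22],"rotation":[0.1,0,0],"grip":45},{"linear":[0.01,-0.19,-0.33],"rotation":[0.15,0.01,0.01],"grip":45},{"linear":[0.01,-0.26,-0.44],"rotation":[0.2,0.01,0.01],"grip":45},{"linear":[0.01,-0.33,-0.55],"rotation":[0.25,0.01,0.01],"grip":45},{"linear":[0.01,-0.4,-0.67],"rotation":[0.286,0.01,0.01],"grip":45},{"linear":[0.01,-0.45,-0.79],"rotation":[0.286,0.01,0.01],"grip":45},{"linear":[0.01,-0.48,-0.9],"rotation":[0.286,0.01,0.01],"grip":45},{"linear":[0.01,-0.48,-0.98],"rotation":[0.286,0.01,0.01],"grip":45},{"linear":[0.01,-0.48,-0.98],"rotation":[0.286,0.01,0.01],"grip":45}]'; python3 plan.py 580 -41.5 80 74.5
```

```text
time_s: 16.55
eef_pos: [561.6, 79.6, 188.6]
ee_rot: [0.561, -0.429, 0.563, 0.43]
force: [1.0, -0.5, 0.0]
grip_width: 0.529
t 16.55 pos [561.6  79.6 188.6] jaw 74.7 grip 45.2 F [ 1.  -0.5  0. ] j [-0.07  0.44  1.43 -0.    1.28 -1.37]
[580.0, -41.5, 80.0, 74.5] linear [0.3623, -0.1666, -0.3726] rotation [0.009, -0.004, -0.006]
```

```bash
python3 -m jog '[{"linear":[0.05,-0.04,-0.1],"rotation":[0,0,0],"grip":45},{"linear":[0.12,-0.09,-0.2],"rotation":[0,0,0],"grip":45},{"linear":[0.2,-0.13,-0.3],"rotation":[0,0,0],"grip":45},{"linear":[0.29,-0.166,-0.372],"rotation":[0,0,0],"grip":45},{"linear":[0.36,-0.166,-0.372],"rotation":[0,0,0],"grip":45},{"linear":[0.36,-0.166,-0.372],"rotation":[0,0,0],"grip":45},{"linear":[0.36,-0.166,-0.372],"rotation":[0,0,0],"grip":45}]'; python3 - <<'E'
from rig import *
from h import *
c=calibration("wrist"); p,d=capture("wrist"); K=c["intrinsics"];T=c["world_from_camera"]
np.savez("w7.npz",p=p,d=d,K=K,T=T); cv2.imwrite("pics/w7.png",p[:,:,::-1])
E
python3 plan.py 580 -41.5 4 74.5
```

```text
time_s: 17.13
eef_pos: [579.1, -40.4, 79.8]
ee_rot: [0.56, -0.428, 0.564, 0.431]
force: [0.3, 0.6, 0.4]
grip_width: 0.524
t 17.18 pos [580.  -40.3  81.2] jaw 74.8 grip 45.0 F [0.3 0.7 0.1] j [-0.27  0.59  1.5  -0.    1.06 -1.57]
[580.0, -41.5, 4.0, 74.5] linear [0.2574, -0.0019, -0.0033] rotation [0.011, -0.004, -0.007]
```

View pics/w7.png

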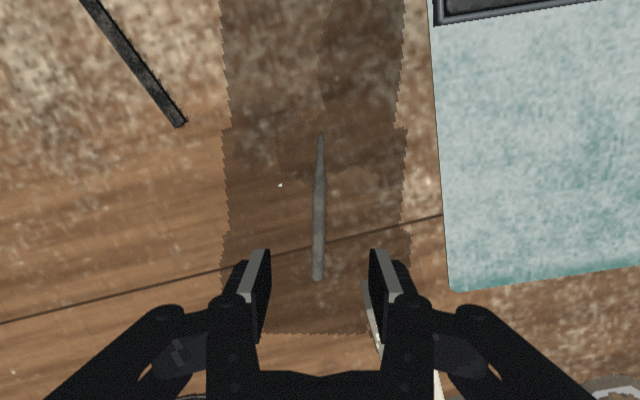

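```bash
python3 - <<'E'
from h import *
p,d,K,T=L("w7.npz")
a=ray(K,T,[320.5,317.5],[134,280],5); print("punch ends",a.round(1).tolist(),"mid",a.mean(0).round(1),"len",np.linalg.norm(a[1]-a[0]).round(1),"yaw",np.degrees(np.arctan2(*(a[1]-a[0])[[1,0]])).round(1))
E
```

```text
punch ends [[529.8, -26.3, 5.0], [630.3, -55.8, 5.0]] mid [580.1 -41.1   5. ] len 104.8 yaw -16.4
```

The punch lies centred between the fingers, from (320,134) to (317,280), mid (580,-41), yaw -16.4°. Grasping it.

```bash
python3 -m jog '[{"linear":[0.08,0,0],"rotation":[0.042,0,0],"grip":40},{"linear":[0.16,-0.002,-0.003],"rotation":[0.042,0,0],"grip":35},{"linear":[0.22,-0.002,-0.003],"rotation":[0.042,0,0],"grip":35},{"linear":[0.25,-0.002,-0.003],"rotation":[0.042,0,0],"grip":35},{"linear":[0.26,-0.002,-0.003],"rotation":[0.042,0,0],"grip":35},{"linear":[0.26,-0.002,-0.003],"rotation":[0.042,0,0],"grip":25},{"linear":[0.26,-0.002,-0.003],"rotation":[0.042,0,0],"grip":15},{"linear":[0.26,-0.002,-0.003],"rotation":[0.042,0,0],"grip":2},{"linear":[0.26,-0.002,-0.003],"rotation":[0.042,0,0],"grip":2},{"linear":[0.26,-0.002,-0.003],"rotation":[0.042,0,0],"grip":2},{"linear":[0.26,-0.002,-0.003],"rotation":[0.042,0,0],"grip":2},{"linear":[0.26,-0.002,-0.003],"rotation":[0.042,0,0],"grip":2},{"linear":[0.26,-0.002,-0.003],"rotation":[0.042,0,0],"grip":2},{"linear":[0.26,-0.002,-0.003],"rotation":[0.042,0,0],"grip":2}]' 50; python3 plan.py 570 -38 120 73.5
```

```text
time_s: 18.35
eef_pos: [580.9, -41.4, 4.9]
ee_rot: [0.566, -0.424, 0.567, 0.423]
force: [-1.6, 2.0, 7.8]
grip_width: 0.087
t 18.35 pos [580.9 -41.4   4.9] jaw 73.6 grip 7.4 F [-1.6  2.   7.8] j [-0.27  0.7   1.54 -0.    0.9  -1.55]
[570.0, -38.0, 120.0, 73.5] linear [-0.3837, 0.0384, -0.0] rotation [0.004, -0.003, -0.001]
```

```bash
python3 -m jog '[{"linear":[-0.03,0,0],"rotation":[0,0,0],"grip":2},{"linear":[-0.1,0,0],"rotation":[0,0,0],"grip":2},{"linear":[-0.2,0,0],"rotation":[0,0,0],"grip":2},{"linear":[-0.3,0.02,0],"rotation":[0,0,0],"grip":2},{"linear":[-0.38,0.06,0.02],"rotation":[0,0,0],"grip":2},{"linear":[-0.42,0.12,0.08],"rotation":[0,0,0],"grip":2},{"linear":[-0.44,0.18,0.17],"rotation":[-0.1,0,0],"grip":2},{"linear":[-0.44,0.24,0.27],"rotation":[-0.2,0,0],"grip":2},{"linear":[-0.44,0.3,0.3],"rotation":[-0.3,0,0],"grip":2},{"linear":[-0.44,0.3,0.3],"rotation":[-0.34,0,0],"grip":2},{"linear":[-0.44,0.3,0.3],"rotation":[-0.34,0,0],"grip":2}]'; python3 plan.py 420 112.6 120 83.25
```

```text
time_s: 19.27
eef_pos: [520.0, 71.0, 137.8]
ee_rot: [0.527, -0.471, 0.528, 0.47]
force: [-0.1, -0.7, -1.4]
grip_width: 0.087
t 19.27 pos [520.   71.  137.8] jaw 83.5 grip 7.5 F [-0.1 -0.7 -1.4] j [-0.09  0.41  1.63 -0.    1.11 -1.54]
[420.0, 112.6, 120.0, 83.25] linear [0.0591, 0.347, 0.0999] rotation [0.007, -0.003, 0.001]
```

```bash
python3 -m jog '[{"linear":[0,0.08,0.03],"rotation":[0,0,0],"grip":2},{"linear":[0.02,0.17,0.06],"rotation":[0,0,0],"grip":2},{"linear":[0.04,0.27,0.1],"rotation":[0,0,0],"grip":2},{"linear":[0.06,0.347,0.1],"rotation":[0.007,0,0],"grip":2},{"linear":[0.06,0.347,0.1],"rotation":[0.007,0,0],"grip":2},{"linear":[0.06,0.347,0.1],"rotation":[0.007,0,0],"grip":2}]'; python3 - <<'E'
from rig import *
from h import *
c=calibration("wrist"); p,d=capture("wrist"); K=c["intrinsics"];T=c["world_from_camera"]
np.savez("w8.npz",p=p,d=d,K=K,T=T); cv2.imwrite("pics/w8.png",p[:,:,::-1])
E
python3 plan.py 420 112.6 14 83.25
```

```text
time_s: 19.77
eef_pos: [420.4, 112.1, 120.3]
ee_rot: [0.529, -0.47, 0.529, 0.469]
force: [-0.1, -0.4, -0.3]
grip_width: 0.083
t 19.82 pos [421.3 112.  120.5] jaw 83.2 grip 7.0 F [ 0.4 -0.6  0.6] j [-0.01  0.25  1.9  -0.    0.99 -1.46]
[420.0, 112.6, 14.0, 83.25] linear [0.3548, 0.0054, 0.0022] rotation [-0.003, -0.003, 0.005]
```

View pics/w8.png

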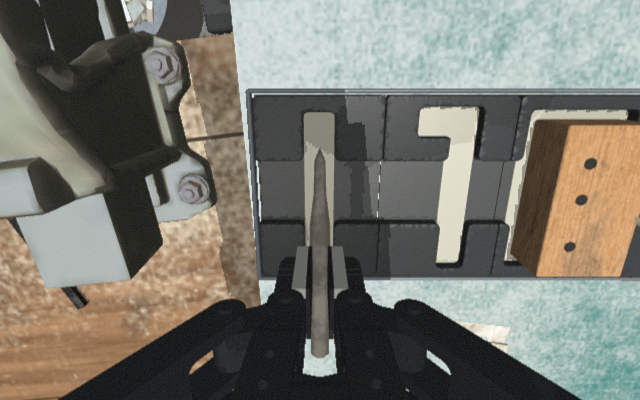

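The punch is held straight, from (320,152) to (318,355), in line with the straight recess centred at column 319. Lowering.

```bash
python3 -m jog '[{"linear":[0.07,0.003,0.002],"rotation":[0,0,0],"grip":2},{"linear":[0.16,0.003,0.002],"rotation":[0,0,0],"grip":2},{"linear":[0.24,0.003,0.002],"rotation":[0,0,0],"grip":2},{"linear":[0.3,0.003,0.002],"rotation":[0,0,0],"grip":2},{"linear":[0.33,0.003,0.002],"rotation":[0,0,0],"grip":2},{"linear":[0.345,0.003,0.002],"rotation":[0,0,0],"grip":2},{"linear":[0.35,0.003,0.002],"rotation":[0,0,0],"grip":2},{"linear":[0.35,0.003,0.002],"rotation":[0,0,0],"grip":2}]'; python3 plan.py 420 112.6 10 83.25
```

```text
time_s: 20.48
eef_pos: [421.6, 112.3, 16.0]
ee_rot: [0.529, -0.47, 0.529, 0.468]
force: [0.2, 0.7, -0.1]
grip_width: 0.082
t 20.48 pos [421.6 112.3  16. ] jaw 83.1 grip 7.0 F [ 0.2  0.7 -0.1] j [-0.01  0.45  1.98 -0.    0.71 -1.46]
[420.0, 112.6, 10.0, 83.25] linear [0.0199, 0.0054, 0.0005] rotation [-0.004, -0.003, 0.007]
```

```bash
python3 -m jog '[{"linear":[0.007,0.004,0],"rotation":[0,0,0],"grip":2},{"linear":[0.013,0.004,0],"rotation":[0,0,0],"grip":2},{"linear":[0.018,0.004,0],"rotation":[0,0,0],"grip":2},{"linear":[0.02,0.004,0],"rotation":[0,0,0],"grip":2},{"linear":[0.02,0.004,0],"rotation":[0,0,0],"grip":2}]'; python3 plan.py
```

```text
time_s: 20.9
eef_pos: [420.5, 112.4, 10.0]
ee_rot: [0.53, -0.471, 0.528, 0.468]
force: [-0.2, -0.5, -0.7]
grip_width: 0.082
t 20.9 pos [420.5 112.4  10. ] jaw 83.1 grip 7.0 F [-0.2 -0.5 -0.7] j [-0.01  0.46  1.99 -0.    0.69 -1.46]
```

```bash
python3 -m jog '[{"linear":[0.003,0,0],"rotation":[0,0,0],"grip":2},{"linear":[0.004,0,0],"rotation":[0,0,0],"grip":2},{"linear":[0.004,0,0],"rotation":[0,0,0],"grip":10},{"linear":[0.004,0,0],"rotation":[0,0,0],"grip":18},{"linear":[0.004,0,0],"rotation":[0,0,0],"grip":26},{"linear":[0.004,0,0],"rotation":[0,0,0],"grip":30},{"linear":[0.004,0,0],"rotation":[0,0,0],"grip":30},{"linear":[-0.03,0,0],"rotation":[0,0,0],"grip":30},{"linear":[-0.1,0,0],"rotation":[0,0,0],"grip":30},{"linear":[-0.2,0,0],"rotation":[0,0,0],"grip":30},{"linear":[-0.32,0,0],"rotation":[0,0,0],"grip":30},{"linear":[-0.44,0,0],"rotation":[0,0,0],"grip":30},{"linear":[-0.55,0,0],"rotation":[0,0,0],"grip":45},{"linear":[-0.6,0,0],"rotation":[0,0,0],"grip":45},{"linear":[-0.6,0,0],"rotation":[0,0,0],"grip":45},{"linear":[-0.6,0,0],"rotation":[0,0,0],"grip":45}]'; python3 - <<'E'
from rig import *
from h import *
c=calibration("wrist"); p,d=capture("wrist"); K=c["intrinsics"];T=c["world_from_camera"]
np.savez("w9.npz",p=p,d=d,K=K,T=T); cv2.imwrite("pics/w9.png",p[:,:,::-1])
C=cloud(K,T,d)
E
python3 plan.py 470 -140 190 110
```

```text
time_s: 22.23
eef_pos: [419.8, 112.8, 189.9]
ee_rot: [0.53, -0.471, 0.528, 0.468]
force: [-0.3, 1.0, -0.6]
grip_width: 0.528
t 22.28 pos [419.3 112.7 189. ] jaw 83.1 grip 45.1 F [ 0.1  0.1 -0.2] j [-0.01  0.15  1.82 -0.    1.17 -1.46]
[470.0, -140.0, 190.0, 110.0] linear [-0.0012, -0.2683, -0.8163] rotation [-0.938, -0.004, 0.004]
```

View pics/w9.png

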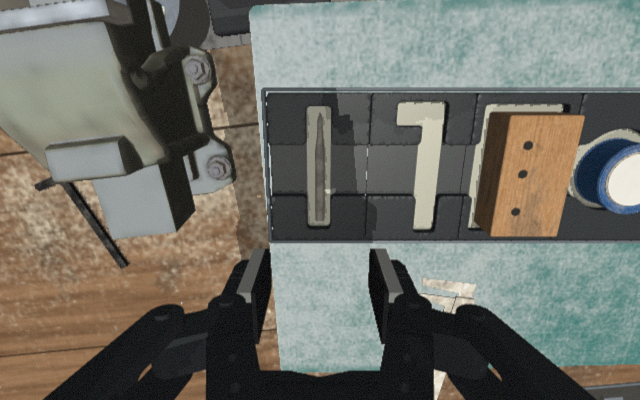

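The punch lies wholly inside the straight recess, at (320,112) to (320,220). Now I'll get the key's pose from the first wrist view.

```bash
python3 - <<'E'
import runpy
from mw import *
m=comp(V<70,(315,112,380,225)); v,u=np.nonzero(m)
s=v>140; P=ray(K,T,u[s],v[s],7)[:,:2]
vx,vy,x0,y0=cv2.fitLine(P.astype(np.float32),cv2.DIST_HUBER,0,.01,.01).ravel(); a=np.array([vx,vy]); a*=np.sign(a[0]); print("long dir",np.degrees(np.arctan2(a[1],a[0])).round(1))
Q=ray(K,T,u,v,7)[:,:2]; t=(Q-[x0,y0])@a; n=np.array([a[1],-a[0]]) # own x: y rotated -90
w=(Q-[x0,y0])@n
print("along",t.min().round(1),t.max().round(1),"len",np.ptp(t).round(1),"across",w.min().round(1),w.max().round(1))
mid=np.array([x0,y0])+a*(t.min()+t.max())/2; print("long-leg mid",mid.round(1),"origin",(mid+12*n).round(1))
C9=cloud(*[L("w9.npz")[i] for i in (2,3,1)]); 
print("punch/floor z",[np.median(C9[r:r+8,317:324,2]).round(1) for r in range(105,226,10)],"floor",np.median(C9[150:190,422:430,2]).round(1))
E
```

```text
long dir 17.0
along -68.1 47.2 len 115.3 across -4.5 27.8
long-leg mid [ 446.5 -125.9] origin [ 450.  -137.4]
punch/floor z [np.float64(4.9), np.float64(10.4), np.float64(11.3), np.float64(11.9), np.float64(13.2), np.float64(13.8), np.float64(13.5), np.float64(13.7), np.float64(13.5), np.float64(13.7), np.float64(13.6), np.float64(13.2), np.float64(13.6)] floor 5.0
```

The key's long-leg middle is at (446.5,-126) with direction 17° and length 115, which matches. The punch top is level at 13.6 mm with the floor at 5. The vise edge is close to the key, so I'll check its real shape against the gripper body.

```bash
python3 - <<'E'
from h import *
P=[]
for f in ("top0.npz","top1.npz","w1.npz","w7.npz","w9.npz"):
    p,d,K,T=L(f); C=cloud(K,T,d)[d>0]; P.append(C)
P=np.concatenate(P); 
for zl,zh in [(10,40),(40,60),(60,80),(80,100),(100,125),(125,150)]:
    s=P[(P[:,2]>zl)&(P[:,2]<zh)&(P[:,0]>300)&(P[:,0]<470)&(P[:,1]>-110)&(P[:,1]<40)]
    print(zl,zh,len(s)); 
    for x in range(320,450,20):
        q=s[(s[:,0]>=x)&(s[:,0]<x+20)]
        if len(q)>5: print("   x",x,"ymin",np.percentile(q[:,1],1).round(0),"ymax",np.percentile(q[:,1],99).round(0),len(q))
E
```

```text
10 40 9355
   x 320 ymin -87.0 ymax 29.0 1551
   x 340 ymin -75.0 ymax 16.0 877
   x 360 ymin -78.0 ymax 18.0 711
   x 380 ymin -87.0 ymax 28.0 1993
   x 400 ymin -89.0 ymax 30.0 1988
   x 420 ymin -82.0 ymax 23.0 638
40 60 2897
   x 320 ymin -67.0 ymax 9.0 478
   x 340 ymin -67.0 ymax 8.0 427
   x 360 ymin -74.0 ymax 15.0 408
   x 380 ymin -69.0 ymax -0.0 339
   x 400 ymin -56.0 ymax -3.0 372
   x 420 ymin -56.0 ymax -3.0 288
60 80 3490
   x 320 ymin -73.0 ymax 14.0 459
   x 340 ymin -67.0 ymax 9.0 539
   x 360 ymin -74.0 ymax 15.0 501
   x 380 ymin -70.0 ymax 6.0 453
   x 400 ymin -56.0 ymax -3.0 480
   x 420 ymin -56.0 ymax -3.0 374
80 100 11248
   x 320 ymin -74.0 ymax 15.0 676
   x 340 ymin -67.0 ymax 9.0 426
   x 360 ymin -74.0 ymax 15.0 616
   x 380 ymin -56.0 ymax -3.0 3071
   x 400 ymin -56.0 ymax -3.0 3512
   x 420 ymin -56.0 ymax -3.0 2795
100 125 20616
   x 320 ymin -74.0 ymax 15.0 3561
   x 340 ymin -73.0 ymax 15.0 9080
   x 360 ymin -72.0 ymax 14.0 7200
   x 380 ymin -58.0 ymax -1.0 127
125 150 18667
   x 320 ymin -73.0 ymax 14.0 7330
   x 340 ymin -71.0 ymax 10.0 52
   x 360 ymin -51.0 ymax -10.0 36
```

The vise above 40 mm stays at y > -56 for x > 400, and its flange reaches y -89. With the jaws at 28 mm, the fingers and body clear it. Moving over the key at z≈190.

```bash
python3 plan.py 448 -125.7 190 107; python3 -m jog '[{"linear":[0,-0.03,-0.1],"rotation":[-0.1,0,0],"grip":30},{"linear":[0,-0.06,-0.2],"rotation":[-0.2,0,0],"grip":30},{"linear":[0,-0.09,-0.32],"rotation":[-0.35,0,0],"grip":30},{"linear":[0,-0.12,-0.44],"rotation":[-0.5,0,0],"grip":30},{"linear":[0,-0.15,-0.56],"rotation":[-0.65,0,0],"grip":30},{"linear":[0,-0.17,-0.67],"rotation":[-0.8,0,0],"grip":30},{"linear":[0,-0.19,-0.76],"rotation":[-0.834,0,0],"grip":30},{"linear":[0,-0.19,-0.76],"rotation":[-0.834,0,0],"grip":30},{"linear":[0,-0.19,-0.76],"rotation":[-0.834,0,0],"grip":30}]'; python3 plan.py 448 -125.7 100 107
```

```text
t 22.28 pos [419.3 112.7 189. ] jaw 83.1 grip 45.1 F [ 0.1  0.1 -0.2] j [-0.01  0.15  1.82 -0.    1.17 -1.46]
[448.0, -125.7, 190.0, 107.0] linear [-0.0015, -0.1898, -0.7777] rotation [-0.833, -0.004, 0.004]
time_s: 23.03
eef_pos: [448.0, -121.0, 187.8]
ee_rot: [0.421, -0.568, 0.421, 0.568]
force: [0.1, 1.0, -0.1]
grip_width: 0.35
t 23.03 pos [ 448.  -121.   187.8] jaw 106.9 grip 29.9 F [ 0.1  1.  -0.1] j [-0.52  0.22  1.74 -0.    1.18 -2.38]
[448.0, -125.7, 100.0, 107.0] linear [0.2927, 0.0044, -0.0149] rotation [-0.004, 0.0, -0.002]
```

```bash
python3 -m jog '[{"linear":[0.07,0.004,-0.015],"rotation":[0,0,0],"grip":30},{"linear":[0.16,0.004,-0.015],"rotation":[0,0,0],"grip":30},{"linear":[0.25,0.004,-0.015],"rotation":[0,0,0],"grip":30},{"linear":[0.29,0.004,-0.015],"rotation":[0,0,0],"grip":30},{"linear":[0.29,0.004,-0.015],"rotation":[0,0,0],"grip":30},{"linear":[0.29,0.004,-0.015],"rotation":[0,0,0],"grip":30}]'; python3 - <<'E'
from rig import *
from h import *
c=calibration("wrist"); p,d=capture("wrist"); K=c["intrinsics"];T=c["world_from_camera"]
np.savez("w10.npz",p=p,d=d,K=K,T=T); cv2.imwrite("pics/w10.png",p[:,:,::-1])
E
python3 plan.py 448 -125.7 3 107
```

```text
time_s: 23.53
eef_pos: [447.8, -124.5, 100.3]
ee_rot: [0.421, -0.567, 0.421, 0.569]
force: [-0.2, 0.0, 0.3]
grip_width: 0.349
t 23.58 pos [ 448.3 -125.   101.2] jaw 106.9 grip 30.3 F [ 0.7 -0.  -0.2] j [-0.52  0.34  1.84 -0.    0.97 -2.39]
[448.0, -125.7, 3.0, 107.0] linear [0.3273, 0.0014, -0.002] rotation [-0.003, 0.0, -0.001]
```

View pics/w10.png

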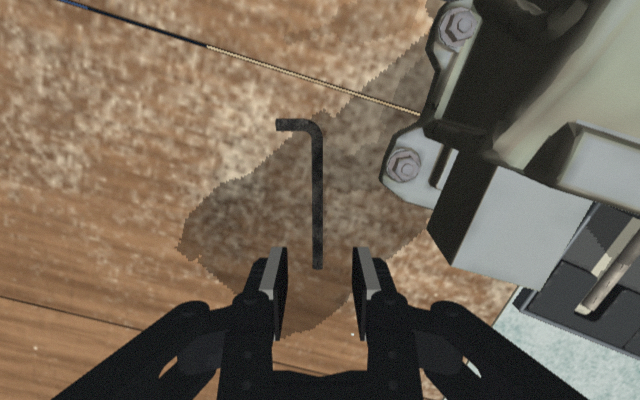

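The key's long leg runs from (319,122) to (318,269), straight between the fingers and parallel to the tool. The vise flange corner at (385,165) is well clear.

```bash
python3 - <<'E'
from h import *
p,d,K,T=L("w10.npz")
V=cv2.cvtColor(p,cv2.COLOR_RGB2HSV)[...,2]; m=np.zeros(V.shape,np.uint8); m[140:275,308:328]=V[140:275,308:328]<62
v,u=np.nonzero(m); print([ (r,u[v==r].mean().round(1)) for r in range(145,270,20) if (v==r).any()])
a=ray(K,T,[318.5,318],[118,269.5],6); print(a.round(1).tolist(),"mid",a.mean(0).round(1),"len",np.linalg.norm(a[1]-a[0]).round(1),"dir",np.degrees(np.arctan2(*(a[1]-a[0])[[1,0]])).round(1))
E
```

```text
[(145, np.float64(317.0)), (165, np.float64(317.0)), (185, np.float64(317.5)), (205, np.float64(317.0)), (225, np.float64(317.5)), (245, np.float64(317.5)), (265, np.float64(316.5))]
[[391.5, -141.4, 6.0], [502.4, -108.2, 6.0]] mid [ 446.9 -124.8    6. ] len 115.8 dir 16.7
```

```bash
python3 -m jog '[{"linear":[0.07,0.002,0],"rotation":[0,0,0],"grip":30},{"linear":[0.17,0.002,0],"rotation":[0,0,0],"grip":30},{"linear":[0.25,0.002,0],"rotation":[0,0,0],"grip":30},{"linear":[0.3,0.002,0],"rotation":[0,0,0],"grip":30},{"linear":[0.32,0.002,0],"rotation":[0,0,0],"grip":30},{"linear":[0.327,0.002,0],"rotation":[0,0,0],"grip":30},{"linear":[0.327,0.002,0],"rotation":[0,0,0],"grip":20},{"linear":[0.327,0.002,0],"rotation":[0,0,0],"grip":12},{"linear":[0.327,0.002,0],"rotation":[0,0,0],"grip":2},{"linear":[0.327,0.002,0],"rotation":[0,0,0],"grip":2},{"linear":[0.327,0.002,0],"rotation":[0,0,0],"grip":2},{"linear":[0.327,0.002,0],"rotation":[0,0,0],"grip":2},{"linear":[0.327,0.002,0],"rotation":[0,0,0],"grip":2},{"linear":[0.327,0.002,0],"rotation":[0,0,0],"grip":2}]' 50; python3 plan.py 448 -125.7 190 107
```

```text
time_s: 24.75
eef_pos: [448.4, -125.6, 4.3]
ee_rot: [-0.421, 0.569, -0.421, -0.567]
force: [-0.5, -0.3, 7.5]
grip_width: 0.066
t 24.75 pos [ 448.4 -125.6    4.3] jaw 106.9 grip 5.6 F [-0.5 -0.3  7.5] j [-0.53  0.52  1.9  -0.    0.72 -2.39]
[448.0, -125.7, 190.0, 107.0] linear [-0.619, 0.0008, -0.001] rotation [-0.002, -0.003, 0.002]
```

```bash
python3 -m jog '[{"linear":[-0.03,0,0],"rotation":[0,0,0],"grip":2},{"linear":[-0.1,0,0],"rotation":[0,0,0],"grip":2},{"linear":[-0.2,0,0],"rotation":[0,0,0],"grip":2},{"linear":[-0.31,0,0],"rotation":[0,0,0],"grip":2},{"linear":[-0.43,0,0],"rotation":[0,0,0],"grip":2},{"linear":[-0.54,0,0],"rotation":[0,0,0],"grip":2},{"linear":[-0.62,0,0],"rotation":[0,0,0],"grip":2},{"linear":[-0.65,0,0.02],"rotation":[0,0,0],"grip":2},{"linear":[-0.65,-0.02,0.1],"rotation":[0.1,0,0],"grip":2},{"linear":[-0.65,-0.05,0.2],"rotation":[0.2,0,0],"grip":2},{"linear":[-0.65,-0.08,0.32],"rotation":[0.32,0,0],"grip":2},{"linear":[-0.65,-0.12,0.44],"rotation":[0.44,0,0],"grip":2},{"linear":[-0.65,-0.16,0.56],"rotation":[0.56,0,0],"grip":2},{"linear":[-0.65,-0.2,0.68],"rotation":[0.68,0,0],"grip":2},{"linear":[-0.65,-0.24,0.8],"rotation":[0.8,0,0],"grip":2},{"linear":[-0.65,-0.26,0.92],"rotation":[0.83,0,0],"grip":2},{"linear":[-0.65,-0.26,0.92],"rotation":[0.83,0,0],"grip":2}]'; python3 plan.py 432.4 217.8 120 83.25
```

```text
time_s: 26.17
eef_pos: [440.5, 166.4, 198.7]
ee_rot: [0.528, -0.47, 0.528, 0.47]
force: [0.9, -0.1, -0.5]
grip_width: 0.067
t 26.17 pos [440.5 166.4 198.7] jaw 83.4 grip 5.7 F [ 0.9 -0.1 -0.5] j [ 0.11  0.22  1.7   0.    1.21 -1.34]
[432.4, 217.8, 120.0, 83.25] linear [0.2622, 0.0465, 0.1669] rotation [0.006, 0.0, 0.001]
```

```bash
python3 -m jog '[{"linear":[0.05,0.02,0.08],"rotation":[0,0,0],"grip":2},{"linear":[0.12,0.043,0.16],"rotation":[0.006,0,0],"grip":2},{"linear":[0.2,0.043,0.167],"rotation":[0.006,0,0],"grip":2},{"linear":[0.25,0.043,0.167],"rotation":[0.006,0,0],"grip":2},{"linear":[0.26,0.043,0.167],"rotation":[0.006,0,0],"grip":2},{"linear":[0.26,0.043,0.167],"rotation":[0.006,0,0],"grip":2}]'; python3 - <<'E'
from rig import *
from h import *
c=calibration("wrist"); p,d=capture("wrist"); K=c["intrinsics"];T=c["world_from_camera"]
np.savez("w11.npz",p=p,d=d,K=K,T=T); cv2.imwrite("pics/w11.png",p[:,:,::-1])
E
python3 plan.py 433.4 217.7 14 83.25
```

```text
time_s: 26.67
eef_pos: [432.7, 217.4, 120.1]
ee_rot: [0.528, -0.469, 0.529, 0.47]
force: [0.3, -0.7, -1.2]
grip_width: 0.067
t 26.72 pos [433.4 217.5 121.1] jaw 83.2 grip 5.4 F [0.5 0.1 0.1] j [ 0.22  0.35  1.76  0.    1.03 -1.23]
[433.4, 217.7, 14.0, 83.25] linear [0.357, 0.0002, 0.0006] rotation [-0.001, 0.0, 0.0]
```

View pics/w11.png

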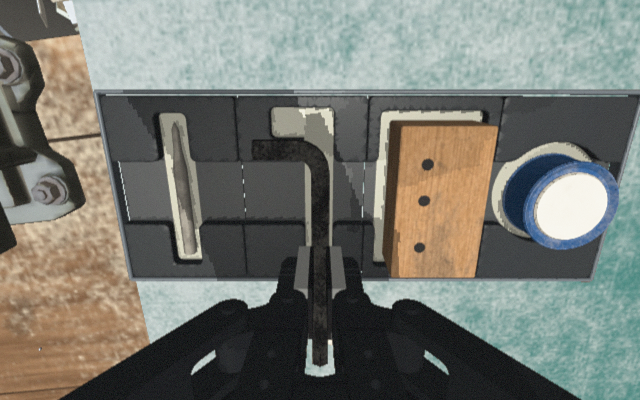

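The key is held straight, with the long leg at column 320 and the short-leg tip at (254,150). The L recess is behind it, with its short-leg edge at (272,122). I'll compare the two on their own planes before lowering.

```bash
python3 - <<'E'
from h import *
p,d,K,T=L("w11.npz"); C=cloud(K,T,d)
print("key z",np.median(C[160:230,315:325,2]).round(1))
zk=np.median(C[160:230,315:325,2])
R0=np.array([436.5,252.6])-47*np.array([.1175,.993]); ax=np.array([.993,-.1175]); ay=np.array([.1175,.993])
def ins(u,v,z): q=ray(K,T,u,v,z)[0,:2]-R0; return (q@ax).round(1),(q@ay).round(1)
print("key long c",ins(320,200,zk),"short tip",ins(253,150,zk),"outer corner row",ins(290,141,zk),"far end",ins(320,366,zk))
print("recess: long edges",ins(304,200,5),ins(336,200,5)," short left edge",ins(271,122,5),"near edge",ins(300,107,5))
E
```

```text
key z 124.0
key long c (np.float64(-33.5), np.float64(12.2)) short tip (np.float64(-55.0), np.float64(-15.1)) outer corner row (np.float64(-58.6), np.float64(0.1)) far end (np.float64(55.4), np.float64(12.2))
recess: long edges (np.float64(6.9), np.float64(-0.3)) (np.float64(6.9), np.float64(25.0))  short left edge (np.float64(-53.8), np.float64(-23.8)) near edge (np.float64(-64.6), np.float64(-2.2))
```

Key and recess agree within 1.5 mm, and there is 7 mm of room. Lowering.

```bash
python3 -m jog '[{"linear":[0.07,-0.003,0.001],"rotation":[0,0,0],"grip":2},{"linear":[0.16,-0.003,0.001],"rotation":[0,0,0],"grip":2},{"linear":[0.24,-0.003,0.001],"rotation":[0,0,0],"grip":2},{"linear":[0.3,-0.003,0.001],"rotation":[0,0,0],"grip":2},{"linear":[0.33,-0.003,0.001],"rotation":[0,0,0],"grip":2},{"linear":[0.345,-0.003,0.001],"rotation":[0,0,0],"grip":2},{"linear":[0.355,-0.003,0.001],"rotation":[0,0,0],"grip":2},{"linear":[0.36,-0.003,0.001],"rotation":[0,0,0],"grip":2},{"linear":[0.365,-0.003,0.001],"rotation":[0,0,0],"grip":2},{"linear":[0.365,-0.003,0.001],"rotation":[0,0,0],"grip":2}]'; python3 plan.py 433.4 217.7 9.5 83.25
```

```text
time_s: 27.55
eef_pos: [434.7, 217.8, 12.1]
ee_rot: [0.529, -0.47, 0.528, 0.469]
force: [0.2, -0.4, -0.2]
grip_width: 0.07
t 27.55 pos [434.7 217.8  12.1] jaw 83.2 grip 5.9 F [ 0.2 -0.4 -0.2] j [ 0.22  0.53  1.84  0.    0.77 -1.23]
[433.4, 217.7, 9.5, 83.25] linear [0.0088, 0.0044, -0.0008] rotation [-0.001, 0.001, 0.002]
```

```bash
python3 -m jog '[{"linear":[0.005,0,0],"rotation":[0,0,0],"grip":2},{"linear":[0.009,0,0],"rotation":[0,0,0],"grip":2},{"linear":[0.011,0,0],"rotation":[0,0,0],"grip":2},{"linear":[0.011,0,0],"rotation":[0,0,0],"grip":10},{"linear":[0.011,0,0],"rotation":[0,0,0],"grip":16},{"linear":[0.011,0,0],"rotation":[0,0,0],"grip":22},{"linear":[0.011,0,0],"rotation":[0,0,0],"grip":26},{"linear":[0.011,0,0],"rotation":[0,0,0],"grip":26},{"linear":[-0.03,0,0],"rotation":[0,0,0],"grip":26},{"linear":[-0.1,0,0],"rotation":[0,0,0],"grip":26},{"linear":[-0.2,0,0],"rotation":[0,0,0],"grip":26},{"linear":[-0.32,0,0],"rotation":[0,0,0],"grip":26},{"linear":[-0.44,0,0],"rotation":[0,0,0],"grip":26},{"linear":[-0.55,0,0],"rotation":[0,0,0],"grip":26},{"linear":[-0.6,0,0],"rotation":[0,0,0],"grip":26},{"linear":[-0.6,0,0],"rotation":[0,0,0],"grip":26},{"linear":[-0.6,0,0],"rotation":[0,0,0],"grip":26}]'; python3 - <<'E'
from rig import *
from h import *
c=calibration("wrist"); p,d=capture("wrist"); K=c["intrinsics"];T=c["world_from_camera"]
np.savez("w12.npz",p=p,d=d,K=K,T=T); cv2.imwrite("pics/w12.png",p[:,:,::-1])
C=cloud(K,T,d)
E
python3 plan.py 300 300 230 83
```

```text
time_s: 28.97
eef_pos: [434.5, 217.7, 192.1]
ee_rot: [0.529, -0.47, 0.528, 0.469]
force: [-0.5, -0.6, -0.5]
grip_width: 0.304
t 29.02 pos [434.  217.6 191.1] jaw 83.2 grip 26.4 F [-0.4 -0.6 -0.4] j [ 0.22  0.26  1.67  0.    1.21 -1.23]
[300.0, 300.0, 230.0, 83.0] linear [-0.1295, 0.4761, 0.2201] rotation [0.008, 0.0, -0.0]
```

View pics/w12.png

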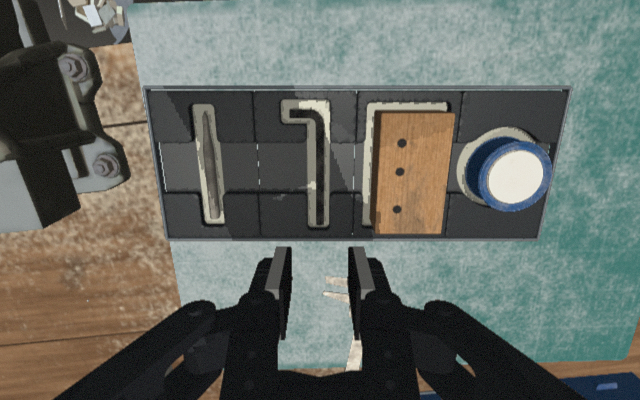

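All four pieces sit in their recesses: punch (208,165), key (315,165), block (412,172), tin (515,172). Last comes a height check, plus a top view of the bystanders.

```bash
python3 - <<'E'
from rig import *
from h import *
p,d,K,T=L("w12.npz"); C=cloud(K,T,d)
V=cv2.cvtColor(p,cv2.COLOR_RGB2HSV)[...,2]
z=[]
for r in range(115,222,12):
    b=C[r:r+6,316:325,2]; z.append(np.percentile(b,50).round(1))
print("key leg z",z,"short",np.median(C[114:119,288:310,2]).round(1),"blk",[np.median(C[r,390:440,2]).round(1) for r in range(120,230,20)])
c=calibration("top"); p,d=capture("top"); K=c["intrinsics"];T=c["world_from_camera"]
p0,d0,K0,T0=L("top0.npz"); 
df=np.abs(p.astype(int)-p0).max(2)
for n,bx in dict(alu=(312,128,336,180),file=(452,175,476,272)).items(): print(n,"changed px",(df[bx[1]:bx[3],bx[0]:bx[2]]>60).sum())
cv2.imwrite("pics/top2.png",p[:,:,::-1]); print(sense()['force'].round(1),sense()['time_s'])
E
```

```text
key leg z [np.float64(12.5), np.float64(12.7), np.float64(12.8), np.float64(12.6), np.float64(12.4), np.float64(12.8), np.float64(12.8), np.float64(12.6), np.float64(12.7)] short 12.0 blk [np.float64(42.7), np.float64(42.8), np.float64(42.7), np.float64(42.7), np.float64(42.9), np.float64(42.7)]
alu changed px 0
file changed px 0
[0.6 0.6 0. ] 29.0667
```

View pics/top2.png

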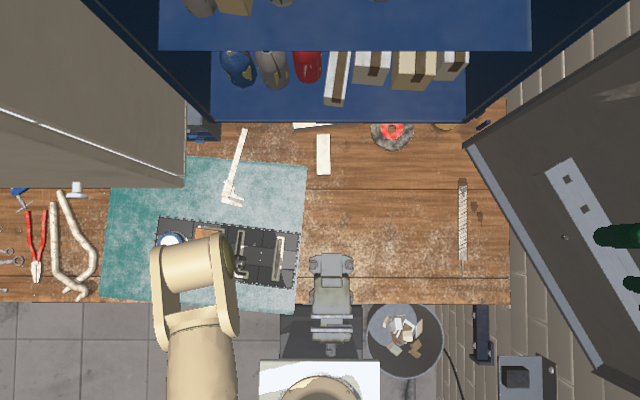

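The key is level at about 12.7 mm, the block is level, and the file and offcut are unchanged. The kit area is empty, and the robot is clear and still. Handing in.

```bash
python3 -c "
from rig import *
print(finish_job())"
```

```text
the job is handed in; nothing more can be done
None
```

All four pieces are back in the tray, each in its own insert. I placed them in the order you listed: packing block, tin, centre punch, hex key. The job took 29 s of robot time, and I handed it in with the gripper open about 190 mm up and touching nothing. The hand-in gave no verdict.

| Piece | Top measured | Top expected (recess floor at about 5 mm) |
|---|---|---|
| Packing block | 42.7 mm, level end to end | 43 mm |
| Tin | about 36.4 mm, level | 37 mm |
| Centre punch | 13.6 mm (lower at the tapered point) | 14 mm |
| Hex key | about 12.7 mm, both legs | 13–14 mm |

- **Bystanders:** the file and the aluminium offcut show no changed pixels between the first and last top views.
- **Forces:** the readings at the end of each move stayed under about 8 N.
- **Disagreements:** the wrist and top cameras differed by 2–5 mm in x, so I took values in between; each recess leaves about 7 mm of room all round. One plane fit showed the block tilted by 6°, but that came from edge pixels. Row-by-row heights showed it flat, both then and at the end.

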